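# Fetch the jar from behind the reagent bottles and set it on the balance

## Task

The short wide jar in the reagent bay has to go on the balance, but two tall bottles stand in front of it: first stand both tall bottles in the shallow metal side tray, then set the jar upright in the middle of the balance's round steel pan. Only then put each tall bottle back upright in the bay, centred on the very grey disc it came from (which way it is turned does not matter). Never tip anything over and leave the two little vials at the back of the bay where they are.

Things in the scene. Friction and masses are not known exactly. Their poses are not given: they have to be found in the camera images.
- round_mid (a point): tall round amber-glass bottle with paper label and white cap: 50 mm diameter, straight up to 88 mm, 125 mm tall with cap (cap 34 mm diameter). 0.18 to 0.35 kg, loose, upright on one of the two grey discs at the front of the bay (which one varies). This point is on its axis, 62.5 mm above its underside; z up.
- square_mid (a point): tall square white plastic bottle with paper labels and a round grey cap: 46 x 46 mm, straight up to 92 mm, 125 mm tall with cap (cap 34 mm diameter). 0.15 to 0.31 kg, loose, upright on the other grey disc. This point is on its axis, 62.5 mm above its underside; x and y are normal to its flat sides, z up.
- jar_mid (a point): short wide white jar with a grey lid: 48 mm diameter (lid 50 mm), 45 mm tall, 0.10 to 0.21 kg, loose, upright in the bay behind the two tall bottles. This point is on its axis, 22.5 mm above its underside; z up.
- bay: fixed bay: white base 5 mm thick, bay x -75 to 95 mm, 240 mm wide (y), carrying the bottles; pale translucent 5 mm walls at the back and both sides, tops 50 mm above the bench; open front. Origin on the bench top; x points from the open front to the back, y left, z up. Flat grey discs (66 mm diameter) at x = -30, y = +40 and -40 mm are the tall bottles' places; the jar starts near x = 25, y = 0.
- tray: fixed shallow aluminium tray, the side area: 150 x 200 mm outside (x, y), rim 18 mm high, walls 4 mm, floor 4 mm thick. Origin at the centre of its underside on the bench, z up. It stands to the left or right of the bay, nearer to the robot.
- pan_mid (a point): centre of the top of the balance's round steel pan (110 mm diameter, its top 40 mm above the bench). The balance is fixed: white housing 200 x 160 x 30 mm (x, y, z) whose centre lies 30 mm from this point towards -x; a grey strip with a dark display, 4 mm high at most, lies on its -x end. Axes are the balance's, z up. It stands on the other side from the tray.
- vial_a_mid (a point): little amber vial with a black cap, 24 mm diameter, 48 mm tall, 40 g, loose, upright in the back left corner of the bay (bay x = 55 mm, y = 90 mm). This point is on its axis, half-way up. Not to be disturbed.
- vial_b_mid (a point): the same kind of vial in the back right corner of the bay (bay x = 55 mm, y = -90 mm). This point is on its axis, half-way up. Not to be disturbed.
Things that resemble listed ones, but are neither listed nor needed, are in the scene too. Of the things that look like the tray, take the one that is nearest to the robot's base at the start.

How it is judged:
By the outcome, as a careful person would: the job done as asked, in the order asked, and still so for the second after the job is handed in, with the robot touching nothing.
It also fails if it takes over 136 s, if anything falls off the work surface, if the arm or the gripper's body presses on something with over 40 N, if the wrist force passes 120 N, or if a joint passes its speed limit or range.

## Robot

A 6-joint arm with a two-finger parallel gripper is mounted at the origin on the work surface. World frame = base frame: x ahead of the robot, y to its left, z up, the work surface at z = 0. Lengths are in mm, angles in rad, forces in N, time in s.
With the tool pointing down it reaches from about 400 to 925 mm from the base axis. Payload 12.5 kg.
Tool frame: the origin (TCP) lies midway between the tips of the shut fingers; the grasp point (between the pads) lies 19 mm behind it; z points along the fingers, y is the direction in which the jaws open and shut (so a half turn about z gives the same grasp; the last joint's range is limited). The gripper opens to 95 mm and grips with 3 to 60 N. Pads are 20 mm wide; open, the fingers measure 119 mm over their backs; the gripper's body (75 mm by 180 mm) begins 59 mm behind the grasp point.
Start: joints at [1.077, 0.491, 1.559, -0, 1.092, -0.106], TCP at [236.331, 578.614, 214.661] pointing down, gripper open.
Joint ranges: [-3.1, 3.1], [-0.84, 2.19], [0.05, 2.79], [-1.13, 4.28], [0.06, 2.93], [-2.69, 2.69]. Speed limits (rad/s): [2.22, 2.22, 2.79, 3.14, 3.14, 3.14].

## Interface

Orientations are given as [roll, pitch, yaw] about the fixed x, y, z axes, in that order (R = Rz(yaw) Ry(pitch) Rx(roll)).
In Python, from cell import env gives the robot as it stands.
- The arm moves only by the tool drive_tool, never from a script. Its argument "increments" is a list of rows, each a list of 2 entries, a list of its own where there are three numbers: the shift along the tool's x, y, z as a fraction of full scale, then the turn, a rotation vector about the tool's x, y, z as a fraction of full scale. In form: [[[x, y, z], [ax, ay, az]], ...]. A call has 1 to 5 rows; each row shifts and turns the commanded pose from where the row before left it, along the tool's axes as they then stand; what a row does not reach is not made up. Full scale, the value 1, is 30 mm for a shift and 0.08 rad for a turn. A row lasts 1/12 s, in which the tool goes at most 41.7 mm and 7.16 degrees, less where a joint would pass 70% of its speed; a pose out of reach is approached as far as the arm can. A call with a number of a shift or a turn outside -1 to 1 is refused whole. A call with a gripper value outside its range is refused whole. "jaw" is the opening, from -1 (shut) to 1 (fully open), so that 0 is half open, set as the call begins (left out, the last holds). The fingers move at their own pace and stop on an object; the grip force is fixed at half the most. Time passes only in rows, so rows that do not move let the fingers close. It gives the time, the measured TCP pose, the force and the opening at its end, in the units of the state.
- env.state(): the state, without advancing time (a new reading comes with each control period).
- env.read_camera(name): name is "side" or "top"; returns a dict with "pixels" (480x640x3 uint8, blue, green, red), "vertical_fov" (degrees; the focal length in pixels is half the picture's height over the tangent of half this angle, whatever the lens; pixels are square), "cx", "cy" (the principal point, pixels), "world_to_cam" (4x4, takes a point from world to camera coordinates). Camera axes: x right, y down, z forward; pixel columns grow to the right and rows downward; lengths in mm; the calibration is good to about 2 mm. A picture is of the moment at which its call begins. There is no depth.
- env.job_done(): hands the job in, once; it reports no verdict.
Trained networks look in a picture, given as the dict that the camera call returned (one of the last four; its "shot" number tells which), for a name from the list of things; names that differ only in an ending like _2 or _b are one class to them, and where a whole thing is asked for, a point or a joint stands for the part that bears it (a point fixed in the world has none). Each returns a list of dicts, best first, with "score" (0 to 1); they miss things now and then, are a little off and sometimes report something else, mostly with a low value. They report only what shows in the picture. A call takes as long as a camera call. They do not tell look-alikes from the thing itself.
- env.boxes_of(target, picture): "point" ([x, y, z] in mm, in world coordinates, good to about 4 mm: the middle of the surface that is visible of it).
- env.tip_of(target, picture): "point" ([x, y, z] in mm, in world coordinates, good to about 4 mm: a listed point, or the origin of a listed thing).
The state is a dict: "t": time; "joints": joint angles; "qvel": joint speeds; "tau": joint torques, N m; "eef_pos": TCP position; "tcp_rot": TCP orientation; "ft_force": force on the tool from outside, world axes, zero at the start; "moment": the same for the moment, N m; "opening": opening from 0.0 (shut) to 1.0 (fully open).
Only numpy, scipy, OpenCV 4.12 (cv2) and the standard library are available. Lean on these libraries where they do the work, as an engineer would, in place of code of your own. Each camera call takes 0.05 s, during which the arm holds its last target.

## Working session

There is one attempt and no reset: what is moved stays moved. The work goes in short steps, Python scripts to look and compute and a tool call to move; the robot and the scene stay as the last step left them, time stands still between calls to the robot, and variables do not carry over. Pictures are saved under pics/ and viewed, and the job is handed in when it is done.

Besides the shell and the picture viewer there is one more tool, called as name([rows], argument=value, ...), one row to a line, values as JSON. drive_tool: Moves the arm, as the interface text tells. Its arguments: {"type":"object","properties":{"increments":{"type":"array","items":{"type":"array"}},"jaw":{"type":"number"}},"required":["increments"]}

```bash
ls; mkdir -p pics; cat > h.py <<'E'
from cell import env
import numpy as np, cv2
def snap(cam,name):
    p=env.read_camera(cam); cv2.imwrite(f'pics/{name}.png',np.asarray(p['pixels'])); return p
def proj(p,X):
    T=np.array(p['world_to_cam']); f=240/np.tan(np.radians(p['vertical_fov'])/2)
    c=T[:3,:3]@np.array(X,float)+T[:3,3]; return [f*c[0]/c[2]+p['cx'], f*c[1]/c[2]+p['cy']]
def unproj(p,u,v,z):
    T=np.array(p['world_to_cam']); f=240/np.tan(np.radians(p['vertical_fov'])/2)
    R=T[:3,:3]; C=-R.T@T[:3,3]; d=R.T@np.array([(u-p['cx'])/f,(v-p['cy'])/f,1]); s=(z-C[2])/d[2]; return C+s*d
E
python3 - <<'E'
from h import *
np.set_printoptions(precision=1,suppress=True)
for c in ('top','side'):
    p=snap(c,c+'0'); T=np.array(p['world_to_cam']); print(c,'cam',-T[:3,:3].T@T[:3,3], p['vertical_fov'])
    for n in ['round_mid','square_mid','jar_mid','bay','tray','pan_mid','vial_a_mid']:
        print(n,[(np.array(d['point']),round(d['score'],2)) for d in env.tip_of(n,p)[:4]])
print(env.state())
E
```

```text
pics
top cam [ 253.7 -149.8 1433.1] 42.16455894109637
round_mid [(array([545.4, -38.7,  66.4]), 0.94)]
square_mid [(array([557.8,  36.9,  68.8]), 0.58)]
jar_mid [(array([605.3,  -3.2,  26.7]), 0.76), (array([560.4,  36.5,  70.9]), 0.62)]
bay [(array([583.4,  -6.6,  -0.7]), 0.83)]
tray [(array([ 365.9, -566.9,    1.5]), 0.82), (array([555.2,  33.6,  67.7]), 0.74), (array([ 413.9, -319.3,    0.5]), 0.61)]
pan_mid [(array([475.7, 281.2,  40.7]), 0.59), (array([ 622.6, -103.7,   30. ]), 0.41)]
vial_a_mid [(array([647.4,  67.6,  29.7]), 0.57)]
side cam [  117.9 -1079.6  1253.8] 42.26216716007506
round_mid [(array([543.6, -41.5,  69.3]), 0.71)]
square_mid [(array([560.1,  37.6,  68.1]), 0.7), (array([ 623.3, -102.4,   27.1]), 0.7)]
jar_mid [(array([603.2,  -6.4,  24. ]), 0.71)]
bay [(array([585.5,  -5.2,   0.7]), 0.92)]
tray [(array([ 361.4, -569.7,   -1.9]), 0.7), (array([ 412.6, -313.7,   -1.8]), 0.57)]
pan_mid [(array([472.8, 278.8,  38.7]), 0.61)]
vial_a_mid [(array([655.5,  73.4,  30.4]), 0.62)]
{'t': 0.8, 'joints': array([ 1.1,  0.5,  1.6,  0. ,  1.1, -0.1]), 'qvel': array([-0., -0.,  0., -0.,  0.,  0.]), 'tau': array([ -0. , -61.2, -25.8,   0.1,   0. ,   0. ]), 'eef_pos': array([236.3, 578.6, 214.7]), 'tcp_rot': array([3.1, 0. , 2.8]), 'ft_force': array([ 0. , -0.1, -0.2]), 'moment': array([-0.,  0.,  0.]), 'opening': 1.0026469189127003}
```

View pics/top0.png

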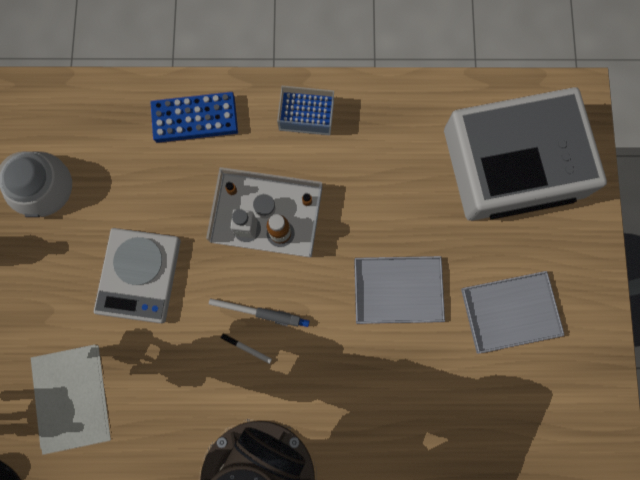

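View pics/side0.png

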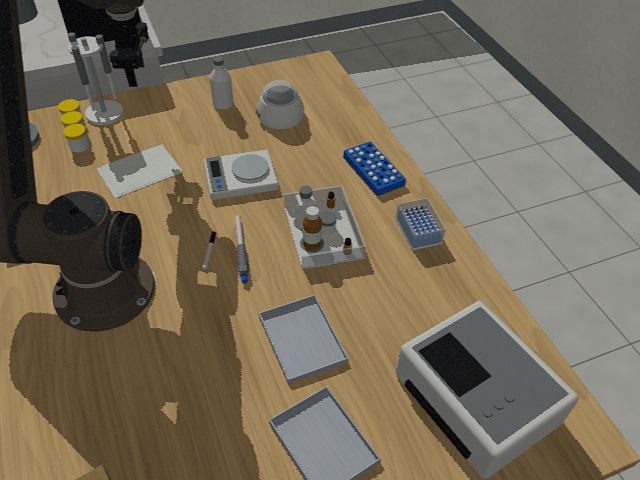

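```bash
cat > ov.py <<'E'
from h import *
def circ(c,r,z,n=40): 
    a=np.linspace(0,2*np.pi,n+1); return [[c[0]+r*np.cos(t),c[1]+r*np.sin(t),z] for t in a]
def rect(o,yaw,x0,x1,y0,y1,z):
    R=np.array([[np.cos(yaw),-np.sin(yaw)],[np.sin(yaw),np.cos(yaw)]])
    return [list(R@np.array(q)+np.array(o[:2]))+[z] for q in [(x0,y0),(x1,y0),(x1,y1),(x0,y1),(x0,y0)]]
def overlay(p,lines,box,name,s=5):
    x0,y0,x1,y1=box; im=np.asarray(p['pixels'])[y0:y1,x0:x1]
    im=cv2.resize(im,None,fx=s,fy=s,interpolation=cv2.INTER_CUBIC)
    im=cv2.convertScaleAbs(im,alpha=1.3)
    for pts,col in lines:
        q=np.array([proj(p,X) for X in pts]); q=((q-[x0,y0]+0.5)*s-0.5)
        cv2.polylines(im,[np.round(q*16).astype(np.int32)],False,col,1,cv2.LINE_AA,4)
    cv2.imwrite(f'pics/{name}.png',im)
E
cat > a.py <<'E'
from ov import *
B=(584.5,-6);by=-0.182
def bp(x,y): return np.array(B)+np.array([[np.cos(by),-np.sin(by)],[np.sin(by),np.cos(by)]])@np.array([x,y])
G=(0,255,0);R=(0,0,255);Y=(0,255,255);M=(255,0,255)
L=[(rect(B,by,-75,100,-120,120,0),G),(rect(B,by,-75,100,-120,120,50),Y)]
for y in(40,-40): L.append((circ(bp(-30,y),33,5),R))
L+= [(circ((544.5,-40),17,130),M),(circ((559,37),17,130),M),(circ((604,-5),25,50),M)]
print(bp(-30,40),bp(-30,-40),bp(25,0))
for c,b in(('top',(195,155,340,270)),('side',(270,170,380,280))):
    p=env.read_camera(c); overlay(p,L,b,c+'_ov1',6 if c=='side' else 5)
    L2=[(rect((413,-316),0.0,-75,75,-100,100,18),G),(rect((413,-316),0.0,-75,75,-100,100,0),Y)]
    L2+=[(circ((474,280),55,40),M)]
    overlay(p,L2,(80,210,460,340) if c=='top' else (190,130,370,400),c+'_ov2',2)
E
python3 a.py
```

```text
[562.23536607  38.76925369] [547.75561396 -39.9094396 ] [609.08709165 -10.52492254]
```

View pics/top_ov1.png

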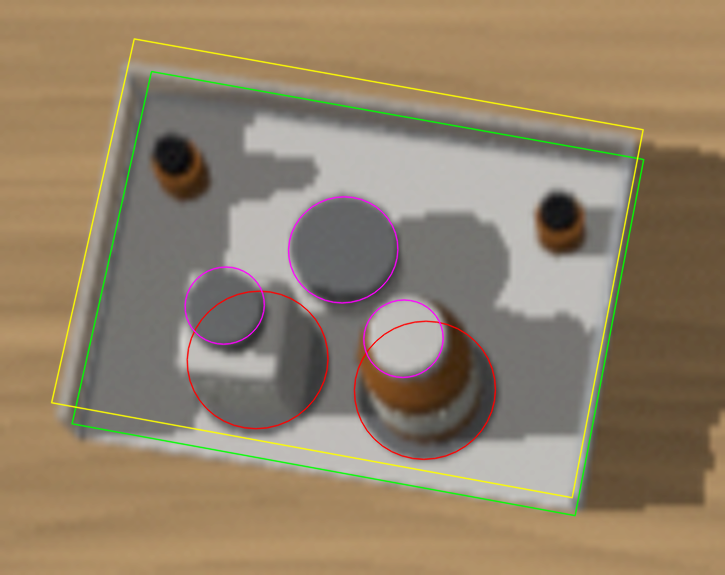

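View pics/side_ov1.png

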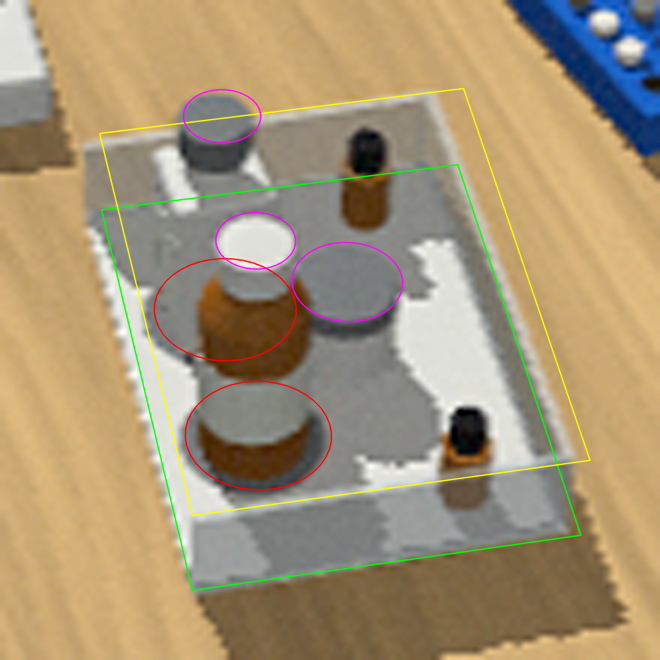

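View pics/top_ov2.png

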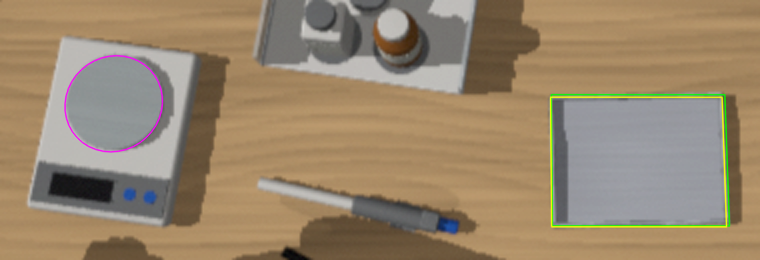

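View pics/side_ov2.png

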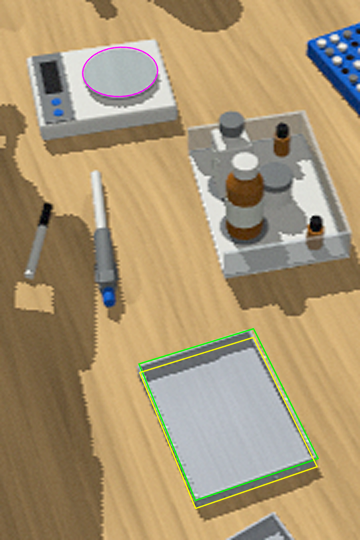

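```bash
cat > b.py <<'E'
from ov import *
G=(0,255,0);R=(0,0,255);Y=(0,255,255);M=(255,0,255)
L=[]
for yw,c in((-0.1,G),(-0.2,Y)): L+=[(rect((559,37),yw,-23,23,-23,23,97),c),(rect((559,37),yw,-23,23,-23,23,5),c)]
L+= [(circ((544.5,-40),17,130),M),(circ((559,37),17,130),M),(circ((544.5,-40),25,5),R),(circ((604,-5),24,5),M)]
for c,b in(('top',(220,185,310,255)),('side',(280,170,350,260))):
    p=env.read_camera(c); overlay(p,L,b,c+'_ov3',8 if c=='side' else 8)
s=env.state(); print(s['tcp_rot'],s['eef_pos'])
E
python3 b.py
```

```text
[3.14151693e+00 2.98274724e-06 2.75378454e+00] [236.33250157 578.60531719 214.66673443]
```

View pics/top_ov3.png

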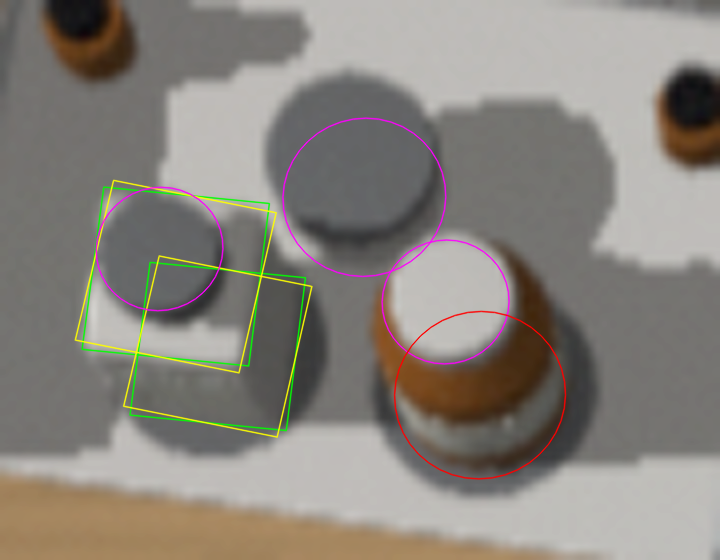

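View pics/side_ov3.png

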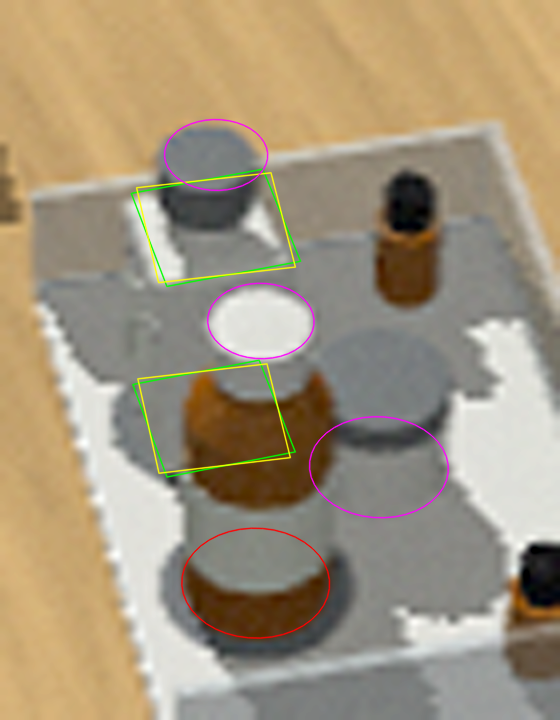

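```bash
cat > plan.py <<'E'
import sys
from h import *
def plan(tgt,yaw,step=28,pre=None):
    s=env.state(); 
    P=np.array(s['eef_pos'] if pre is None else pre[:3],float); ps=s['tcp_rot'][2] if pre is None else pre[3]
    d=np.array(tgt,float)-P; dy=(yaw-ps+np.pi)%(2*np.pi)-np.pi
    n=int(max(np.ceil(np.linalg.norm(d)/step),np.ceil(abs(dy)/0.075),1))
    print('t',round(s['t'],2),'pos',P.round(1),'yaw',round(ps,3),'d',d.round(1),'dyaw',round(dy,3),'n',n)
    for i in range(n):
        a=ps+dy*i/n; q=d/n; c,sn=np.cos(a),np.sin(a)
        v=np.array([c*q[0]+sn*q[1], sn*q[0]-c*q[1], -q[2]])/30
        print([[float(x) for x in v.round(2)],[0,0,float(round(-dy/n/0.08,2))]],end=',\n' if i%5==4 else ',')
    print()
    return [*tgt,yaw]
if __name__=='__main__':
    a=[float(x) for x in sys.argv[1:]]; plan(a[:3],a[3],a[4] if len(a)>4 else 28)
E
python3 plan.py 544.5 -40 205 1.5 38
```

```text
t 1.0 pos [236.3 578.6 214.7] yaw 2.754 d [ 308.2 -618.6   -9.7] dyaw -1.254 n 19
[[-0.91, -0.8, 0.02], [0, 0, 0.82]],[[-0.96, -0.74, 0.02], [0, 0, 0.82]],[[-1.01, -0.67, 0.02], [0, 0, 0.82]],[[-1.05, -0.61, 0.02], [0, 0, 0.82]],[[-1.09, -0.53, 0.02], [0, 0, 0.82]],
[[-1.12, -0.46, 0.02], [0, 0, 0.82]],[[-1.15, -0.39, 0.02], [0, 0, 0.82]],[[-1.17, -0.31, 0.02], [0, 0, 0.82]],[[-1.19, -0.23, 0.02], [0, 0, 0.82]],[[-1.2, -0.15, 0.02], [0, 0, 0.82]],
[[-1.21, -0.07, 0.02], [0, 0, 0.82]],[[-1.21, 0.01, 0.02], [0, 0, 0.82]],[[-1.21, 0.09, 0.02], [0, 0, 0.82]],[[-1.2, 0.17, 0.02], [0, 0, 0.82]],[[-1.19, 0.24, 0.02], [0, 0, 0.82]],
[[-1.17, 0.32, 0.02], [0, 0, 0.82]],[[-1.15, 0.4, 0.02], [0, 0, 0.82]],[[-1.12, 0.47, 0.02], [0, 0, 0.82]],[[-1.08, 0.55, 0.02], [0, 0, 0.82]],
```

```bash
python3 plan.py 544.5 -40 205 1.5 29
```

```text
t 1.0 pos [236.3 578.6 214.7] yaw 2.754 d [ 308.2 -618.6   -9.7] dyaw -1.254 n 24
[[-0.72, -0.63, 0.01], [0, 0, 0.65]],[[-0.75, -0.59, 0.01], [0, 0, 0.65]],[[-0.78, -0.55, 0.01], [0, 0, 0.65]],[[-0.81, -0.51, 0.01], [0, 0, 0.65]],[[-0.84, -0.47, 0.01], [0, 0, 0.65]],
[[-0.86, -0.43, 0.01], [0, 0, 0.65]],[[-0.88, -0.38, 0.01], [0, 0, 0.65]],[[-0.9, -0.33, 0.01], [0, 0, 0.65]],[[-0.92, -0.29, 0.01], [0, 0, 0.65]],[[-0.93, -0.24, 0.01], [0, 0, 0.65]],
[[-0.94, -0.19, 0.01], [0, 0, 0.65]],[[-0.95, -0.14, 0.01], [0, 0, 0.65]],[[-0.96, -0.09, 0.01], [0, 0, 0.65]],[[-0.96, -0.04, 0.01], [0, 0, 0.65]],[[-0.96, 0.01, 0.01], [0, 0, 0.65]],
[[-0.96, 0.06, 0.01], [0, 0, 0.65]],[[-0.95, 0.11, 0.01], [0, 0, 0.65]],[[-0.95, 0.16, 0.01], [0, 0, 0.65]],[[-0.94, 0.21, 0.01], [0, 0, 0.65]],[[-0.92, 0.26, 0.01], [0, 0, 0.65]],
[[-0.91, 0.31, 0.01], [0, 0, 0.65]],[[-0.89, 0.35, 0.01], [0, 0, 0.65]],[[-0.87, 0.4, 0.01], [0, 0, 0.65]],[[-0.85, 0.44, 0.01], [0, 0, 0.65]],
```

drive_tool([
  [[-0.72,-0.63,0],[0,0,0.65]],
  [[-0.75,-0.59,0],[0,0,0.65]],
  [[-0.78,-0.55,0],[0,0,0.65]],
  [[-0.81,-0.51,0],[0,0,0.65]],
  [[-0.84,-0.47,0],[0,0,0.65]],
], jaw=0.6)

```text
t: 1.42
eef_pos: [301.0, 449.1, 214.7]
tcp_rot: [3.141, 0.0, 2.492]
ft_force: [0.5, -0.2, 0.1]
opening: 0.801
```

drive_tool([
  [[-0.86,-0.43,0],[0,0,0.65]],
  [[-0.88,-0.38,0],[0,0,0.65]],
  [[-0.9,-0.33,0],[0,0,0.65]],
  [[-0.92,-0.29,0],[0,0,0.65]],
  [[-0.93,-0.24,0],[0,0,0.65]],
])

```text
t: 1.83
eef_pos: [365.4, 320.1, 214.8]
tcp_rot: [3.141, 0.0, 2.231]
ft_force: [0.3, -0.1, 0.9]
opening: 0.798
```

drive_tool([
  [[-0.94,-0.19,0],[0,0,0.65]],
  [[-0.95,-0.14,0],[0,0,0.65]],
  [[-0.96,-0.09,0],[0,0,0.65]],
  [[-0.96,-0.04,0],[0,0,0.65]],
  [[-0.96,0.01,0],[0,0,0.65]],
])

```text
t: 2.25
eef_pos: [430.1, 191.2, 214.8]
tcp_rot: [3.141, -0.0, 1.971]
ft_force: [-0.1, 0.0, 1.0]
opening: 0.798
```

drive_tool([
  [[-0.96,0.06,0],[0,0,0.65]],
  [[-0.95,0.11,0],[0,0,0.65]],
  [[-0.95,0.16,0],[0,0,0.65]],
  [[-0.94,0.21,0],[0,0,0.65]],
  [[-0.92,0.26,0],[0,0,0.65]],
])

```text
t: 2.67
eef_pos: [495.0, 62.4, 214.8]
tcp_rot: [3.141, -0.0, 1.711]
ft_force: [-0.1, 0.5, 0.5]
opening: 0.798
```

drive_tool([
  [[-0.91,0.31,0],[0,0,0.65]],
  [[-0.89,0.35,0],[0,0,0.65]],
  [[-0.87,0.4,0],[0,0,0.65]],
  [[-0.85,0.44,0],[0,0,0.65]],
  [[0,0,0],[0,0,0]],
])

```text
t: 3.08
eef_pos: [548.2, -42.4, 214.5]
tcp_rot: [3.14, 0.001, 1.5]
ft_force: [-0.9, -0.8, 0.0]
opening: 0.8
```

```bash
python3 plan.py 544.5 -40 62 1.5 25; python3 -c "
from h import *
p=snap('top','t1');snap('side','s1')
print(env.state()['joints'])"
```

```text
t 3.08 pos [548.2 -42.4 214.5] yaw 1.5 d [  -3.7    2.4 -152.5] dyaw 0.0 n 7
[[0.01, -0.02, 0.73], [0, 0, -0.0]],[[0.01, -0.02, 0.73], [0, 0, -0.0]],[[0.01, -0.02, 0.73], [0, 0, -0.0]],[[0.01, -0.02, 0.73], [0, 0, -0.0]],[[0.01, -0.02, 0.73], [0, 0, -0.0]],
[[0.01, -0.02, 0.73], [0, 0, -0.0]],[[0.01, -0.02, 0.73], [0, 0, -0.0]],
[-1.92640678e-01  3.81879160e-01  1.74950304e+00  1.92175540e-04
  1.01068421e+00 -1.26565543e-01]
```

drive_tool([
  [[0,0,0.7],[0,0,0]],
  [[0,0,0.7],[0,0,0]],
  [[0,0,0.5],[0,0,0]],
  [[0,0,0],[0,0,0]],
])

```text
t: 3.52
eef_pos: [544.6, -37.4, 155.3]
tcp_rot: [-3.137, -0.001, 1.508]
ft_force: [0.0, -0.4, 0.1]
opening: 0.805
```

```bash
python3 plan.py 544.5 -40 62 1.5 25; python3 -c "
from h import *
p=snap('top','t1');q=snap('side','s1')
cv2.imwrite('pics/m1.png',np.hstack([cv2.resize(p['pixels'][130:330,180:340],None,fx=2.4,fy=2.4),cv2.resize(q['pixels'][100:300,240:400],None,fx=2.4,fy=2.4)]))
"
```

```text
t 3.52 pos [544.6 -37.4 155.3] yaw 1.508 d [ -0.1  -2.6 -93.3] dyaw -0.008 n 4
[[-0.02, 0.0, 0.78], [0, 0, 0.02]],[[-0.02, 0.0, 0.78], [0, 0, 0.02]],[[-0.02, 0.0, 0.78], [0, 0, 0.02]],[[-0.02, 0.0, 0.78], [0, 0, 0.02]],
```

View pics/m1.png

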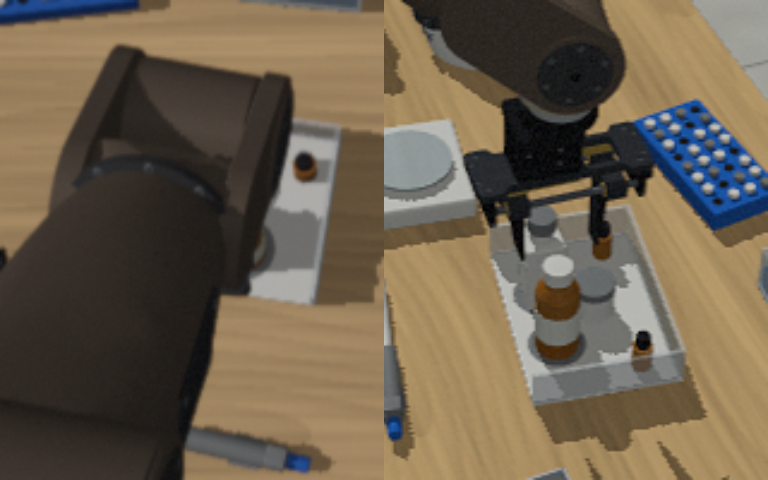

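drive_tool([
  [[0,0,0.8],[0,0,0]],
  [[0,0,0.8],[0,0,0]],
  [[0,0,0.8],[0,0,0]],
  [[0,0,0.5],[0,0,0]],
  [[0,0,0],[0,0,0]],
])

```text
t: 4.03
eef_pos: [545.6, -38.2, 69.3]
tcp_rot: [-3.139, -0.0, 1.507]
ft_force: [-0.3, 0.3, -0.0]
opening: 0.8
```

drive_tool([
  [[0,0,0],[0,0,0]],
  [[0,0,0],[0,0,0]],
])

```text
t: 4.2
eef_pos: [547.1, -38.6, 72.3]
tcp_rot: [3.139, 0.0, 1.506]
ft_force: [0.5, 0.1, 0.7]
opening: 0.799
```

```bash
python3 plan.py 544.5 -40 62 1.5 25; python3 -c "
from h import *
q=snap('side','s1')
cv2.imwrite('pics/m2.png',cv2.resize(q['pixels'][120:290,260:400],None,fx=4,fy=4))
"
```

```text
t 4.2 pos [547.1 -38.6  72.3] yaw 1.506 d [ -2.6  -1.4 -10.3] dyaw -0.006 n 1
[[-0.05, -0.08, 0.34], [0, 0, 0.08]],
```

View pics/m2.png

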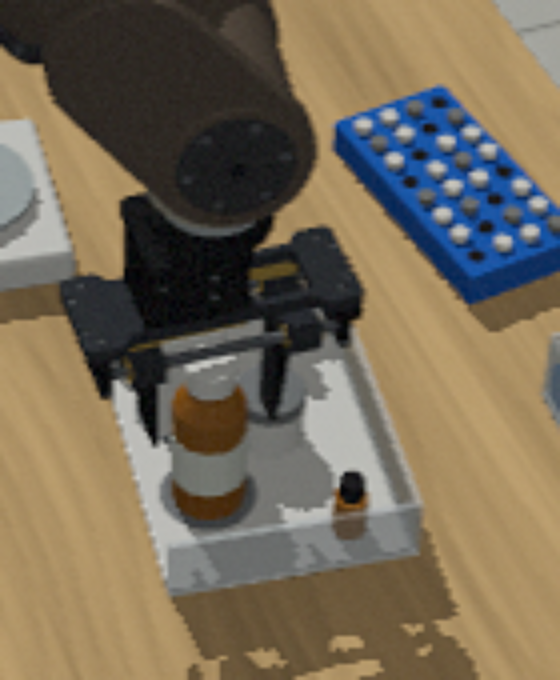

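```bash
python3 -c "
from h import *
q=env.read_camera('side')
for X in [(547-38,-38.6,72.3),(547+38,-38.6,72.3),(547,-38.6,130),(544.5,-40,130),(544.5,-40,5)]:
  u=proj(q,X); print(X,[(u[0]-260)*4,(u[1]-120)*4])
"
```

```text
(509, -38.6, 72.3) [np.float64(155.8181578316064), np.float64(433.20390863815305)]
(585, -38.6, 72.3) [np.float64(263.49233326228136), np.float64(403.5114669791168)]
(547, -38.6, 130) [np.float64(211.27758880154852), np.float64(355.94364448308863)]
(544.5, -40, 130) [np.float64(208.44169712104076), np.float64(358.37514988853354)]
(544.5, -40, 5) [np.float64(205.86856762694333), np.float64(489.3167804254691)]
```

drive_tool([
  [[-0.05,-0.08,0.3],[0,0,0]],
  [[0,0,0],[0,0,0]],
  [[0,0,0],[0,0,0]],
])

```text
t: 4.55
eef_pos: [543.5, -40.1, 61.4]
tcp_rot: [-3.141, -0.0, 1.506]
ft_force: [-0.7, 0.2, 0.6]
opening: 0.797
```

drive_tool([
  [[0,0,0],[0,0,0]],
  [[0,0,0],[0,0,0]],
  [[0,0,0],[0,0,0]],
  [[0,0,0],[0,0,0]],
  [[0,0,0],[0,0,0]],
], jaw=-0.1)

```text
t: 4.97
eef_pos: [544.1, -40.1, 61.7]
tcp_rot: [3.141, 0.0, 1.506]
ft_force: [0.5, 0.9, -2.0]
opening: 0.522
```

drive_tool([
  [[0,0,0],[0,0,0]],
  [[0,0,0],[0,0,0]],
  [[0,0,0],[0,0,0]],
  [[0,0,0],[0,0,0]],
  [[0,0,0],[0,0,0]],
], jaw=-1)

```text
t: 5.38
eef_pos: [544.1, -40.1, 61.7]
tcp_rot: [3.141, -0.0, 1.506]
ft_force: [1.5, 0.1, 0.8]
opening: 0.524
```

drive_tool([
  [[0,0,-0.3],[0,0,0]],
  [[0,0,-0.8],[0,0,0]],
  [[0,0,-0.9],[0,0,0]],
  [[0,0,-0.9],[0,0,0]],
  [[0,0,-0.9],[0,0,0]],
])

```text
t: 5.8
eef_pos: [543.0, -39.9, 177.0]
tcp_rot: [-3.14, -0.0, 1.506]
ft_force: [0.9, 0.1, -2.4]
opening: 0.52
```

drive_tool([
  [[0,0,-0.8],[0,0,0]],
  [[0,0,-0.3],[0,0,0]],
  [[0,0,0],[0,0,0]],
])

```text
t: 6.05
eef_pos: [544.1, -40.1, 210.5]
tcp_rot: [3.139, 0.0, 1.506]
ft_force: [0.3, 0.2, -3.4]
opening: 0.521
```

```bash
python3 plan.py 413 -362 207 1.5 24; python3 -c "
from h import *
p=snap('top','t1');q=snap('side','s1')
cv2.imwrite('pics/m3.png',cv2.resize(q['pixels'][100:300,240:400],None,fx=3,fy=3))
"
```

```text
t 6.05 pos [544.1 -40.1 210.5] yaw 1.506 d [-131.1 -321.9   -3.5] dyaw -0.006 n 15
[[-0.73, -0.24, 0.01], [0, 0, 0.0]],[[-0.73, -0.24, 0.01], [0, 0, 0.0]],[[-0.73, -0.24, 0.01], [0, 0, 0.0]],[[-0.73, -0.24, 0.01], [0, 0, 0.0]],[[-0.73, -0.24, 0.01], [0, 0, 0.0]],
[[-0.73, -0.24, 0.01], [0, 0, 0.0]],[[-0.73, -0.24, 0.01], [0, 0, 0.0]],[[-0.73, -0.24, 0.01], [0, 0, 0.0]],[[-0.73, -0.24, 0.01], [0, 0, 0.0]],[[-0.73, -0.24, 0.01], [0, 0, 0.0]],
[[-0.73, -0.24, 0.01], [0, 0, 0.0]],[[-0.73, -0.24, 0.01], [0, 0, 0.0]],[[-0.73, -0.24, 0.01], [0, 0, 0.0]],[[-0.73, -0.24, 0.01], [0, 0, 0.0]],[[-0.73, -0.24, 0.01], [0, 0, 0.0]],
```

View pics/m3.png

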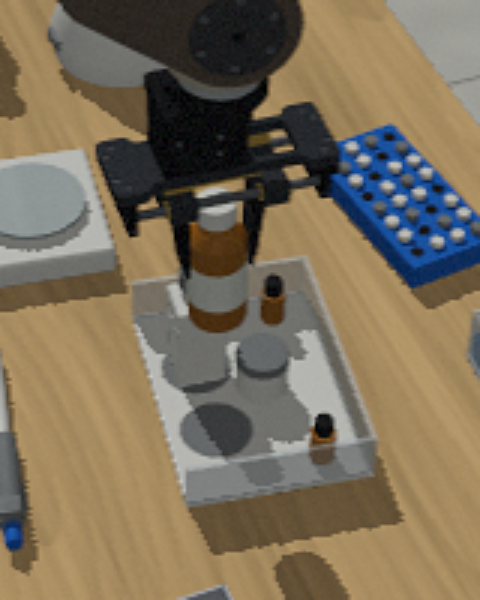

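Bottle held upright, lifted clear of the bay; its disc is now visible at about (215,430) in the crop. Moving to the tray.

drive_tool([
  [[-0.4,-0.12,0],[0,0,0]],
  [[-0.73,-0.24,0],[0,0,0]],
  [[-0.73,-0.24,0],[0,0,0]],
  [[-0.73,-0.24,0],[0,0,0]],
  [[-0.73,-0.24,0],[0,0,0]],
])

```text
t: 6.57
eef_pos: [503.7, -138.5, 206.9]
tcp_rot: [-3.139, -0.001, 1.506]
ft_force: [-0.3, 0.4, -2.8]
opening: 0.52
```

drive_tool([
  [[-0.73,-0.24,0],[0,0,0]],
  [[-0.73,-0.24,0],[0,0,0]],
  [[-0.73,-0.24,0],[0,0,0]],
  [[-0.73,-0.24,0],[0,0,0]],
  [[-0.73,-0.24,0],[0,0,0]],
])

```text
t: 6.98
eef_pos: [460.5, -245.4, 206.9]
tcp_rot: [-3.139, -0.002, 1.506]
ft_force: [1.3, 0.3, -2.8]
opening: 0.523
```

drive_tool([
  [[-0.73,-0.24,0],[0,0,0]],
  [[-0.73,-0.24,0],[0,0,0]],
  [[-0.73,-0.24,0],[0,0,0]],
  [[-0.73,-0.24,0],[0,0,0]],
  [[-0.4,-0.12,0],[0,0,0]],
])

```text
t: 7.4
eef_pos: [421.5, -343.4, 206.9]
tcp_rot: [-3.139, -0.002, 1.504]
ft_force: [0.1, 0.0, -2.4]
opening: 0.521
```

drive_tool([
  [[-0.2,-0.1,0.5],[0,0,0]],
  [[0,0,0.8],[0,0,0]],
  [[0,0,0.8],[0,0,0]],
  [[0,0,0.8],[0,0,0]],
  [[0,0,0.5],[0,0,0]],
])

```text
t: 7.82
eef_pos: [418.6, -346.4, 103.4]
tcp_rot: [-3.139, -0.003, 1.506]
ft_force: [-0.5, 0.5, -3.3]
opening: 0.52
```

```bash
python3 plan.py 413 -362 62 1.5 24; python3 -c "
from h import *
p=snap('top','t1');q=snap('side','s1')
cv2.imwrite('pics/m4.png',np.hstack([cv2.resize(p['pixels'][180:340,180:460],None,fx=1.5,fy=1.5),cv2.resize(q['pixels'][180:420,200:400],None,fx=1.5,fy=1.5)[:240]]))
cv2.imwrite('pics/m5.png',cv2.resize(q['pixels'][200:400,220:400],None,fx=3,fy=3))
"
```

```text
t 7.82 pos [ 418.6 -346.4  103.4] yaw 1.506 d [ -5.6 -15.6 -41.4] dyaw -0.006 n 2
[[-0.27, -0.08, 0.69], [0, 0, 0.03]],[[-0.27, -0.08, 0.69], [0, 0, 0.03]],
```

View pics/m5.png

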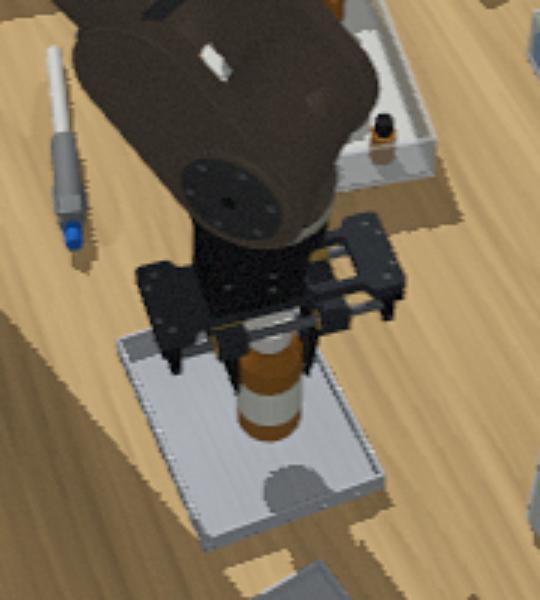

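drive_tool([
  [[-0.27,-0.08,0.6],[0,0,0]],
  [[-0.27,-0.08,0.5],[0,0,0]],
  [[0,0,0.1],[0,0,0]],
  [[0,0,0],[0,0,0]],
  [[0,0,0],[0,0,0]],
])

```text
t: 8.33
eef_pos: [414.2, -363.1, 71.3]
tcp_rot: [3.141, 0.0, 1.506]
ft_force: [-0.3, 0.6, -1.8]
opening: 0.52
```

drive_tool([
  [[0,0,0],[0,0,0]],
  [[0,0,0],[0,0,0]],
])

```text
t: 8.5
eef_pos: [414.4, -363.2, 71.6]
tcp_rot: [3.141, 0.001, 1.506]
ft_force: [-0.2, -0.2, -2.8]
opening: 0.518
```

drive_tool([
  [[0,0,0.2],[0,0,0]],
  [[0,0,0.1],[0,0,0]],
  [[0,0,0],[0,0,0]],
  [[0,0,0],[0,0,0]],
])

```text
t: 8.83
eef_pos: [413.9, -363.0, 61.3]
tcp_rot: [-3.141, -0.0, 1.506]
ft_force: [-0.7, 0.8, -2.3]
opening: 0.523
```

drive_tool([
  [[0,0,0.04],[0,0,0]],
  [[0,0,0.03],[0,0,0]],
  [[0,0,0],[0,0,0]],
  [[0,0,0],[0,0,0]],
])

```text
t: 9.17
eef_pos: [414.4, -363.6, 60.4]
tcp_rot: [3.14, 0.001, 1.506]
ft_force: [0.4, 0.7, 7.2]
opening: 0.524
```

Contact (force rose to +7 N). Release and lift.

drive_tool([
  [[0,0,0],[0,0,0]],
  [[0,0,0],[0,0,0]],
  [[0,0,0],[0,0,0]],
  [[0,0,0],[0,0,0]],
  [[0,0,0],[0,0,0]],
], jaw=0.6)

```text
t: 9.58
eef_pos: [413.9, -363.2, 59.4]
tcp_rot: [-3.142, -0.0, 1.506]
ft_force: [-0.0, -0.2, -0.1]
opening: 0.785
```

drive_tool([
  [[0,0,-0.4],[0,0,0]],
  [[0,0,-0.8],[0,0,0]],
  [[0,0,-0.9],[0,0,0]],
  [[0,0,-0.9],[0,0,0]],
  [[0,0,-0.7],[0,0,0]],
])

```text
t: 10.0
eef_pos: [414.1, -363.3, 172.4]
tcp_rot: [3.141, 0.001, 1.506]
ft_force: [0.5, -0.8, -0.3]
opening: 0.799
```

```bash
python3 plan.py 557 37.5 165 1.5 29; python3 -c "
from h import *
p=snap('top','t1');q=snap('side','s1')
cv2.imwrite('pics/m5.png',cv2.resize(q['pixels'][200:400,220:400],None,fx=3,fy=3))
"
```

```text
t 10.0 pos [ 414.1 -363.3  172.4] yaw 1.506 d [142.9 400.8  -7.4] dyaw -0.006 n 15
[[0.91, 0.26, 0.02], [0, 0, 0.0]],[[0.91, 0.26, 0.02], [0, 0, 0.0]],[[0.91, 0.26, 0.02], [0, 0, 0.0]],[[0.91, 0.26, 0.02], [0, 0, 0.0]],[[0.91, 0.26, 0.02], [0, 0, 0.0]],
[[0.91, 0.26, 0.02], [0, 0, 0.0]],[[0.91, 0.26, 0.02], [0, 0, 0.0]],[[0.91, 0.26, 0.02], [0, 0, 0.0]],[[0.91, 0.26, 0.02], [0, 0, 0.0]],[[0.91, 0.26, 0.02], [0, 0, 0.0]],
[[0.91, 0.26, 0.02], [0, 0, 0.0]],[[0.91, 0.26, 0.02], [0, 0, 0.0]],[[0.91, 0.25, 0.02], [0, 0, 0.0]],[[0.91, 0.25, 0.02], [0, 0, 0.0]],[[0.91, 0.25, 0.02], [0, 0, 0.0]],
```

View pics/m5.png

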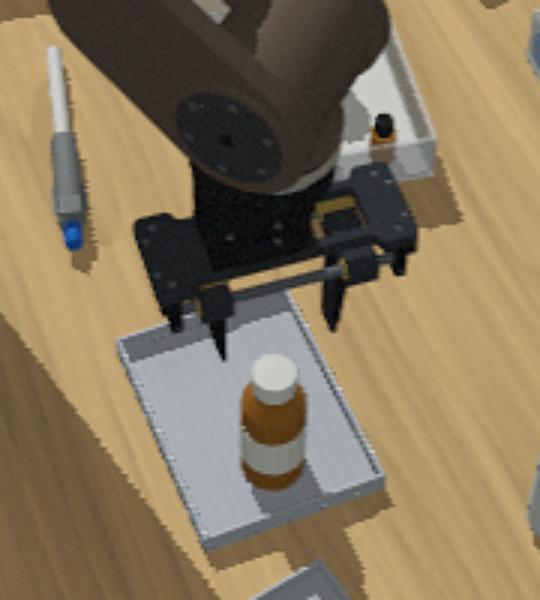

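drive_tool([
  [[0.91,0.26,0],[0,0,0]],
  [[0.91,0.26,0],[0,0,0]],
  [[0.91,0.26,0],[0,0,0]],
  [[0.91,0.26,0],[0,0,0]],
  [[0.91,0.26,0],[0,0,0]],
])

```text
t: 10.52
eef_pos: [461.7, -228.1, 169.7]
tcp_rot: [-3.141, -0.001, 1.505]
ft_force: [0.7, 0.8, 0.3]
opening: 0.795
```

drive_tool([
  [[0.91,0.26,0],[0,0,0]],
  [[0.91,0.26,0],[0,0,0]],
  [[0.91,0.26,0],[0,0,0]],
  [[0.91,0.26,0],[0,0,0]],
  [[0.91,0.26,0],[0,0,0]],
])

```text
t: 10.93
eef_pos: [509.5, -94.4, 169.7]
tcp_rot: [-3.14, -0.0, 1.506]
ft_force: [1.8, 0.4, 0.1]
opening: 0.798
```

drive_tool([
  [[0.91,0.26,0],[0,0,0]],
  [[0.91,0.26,0],[0,0,0]],
  [[0.91,0.26,0],[0,0,0]],
  [[0.91,0.26,0],[0,0,0]],
  [[0.91,0.26,0],[0,0,0]],
])

```text
t: 11.35
eef_pos: [557.3, 39.3, 169.5]
tcp_rot: [-3.14, -0.0, 1.506]
ft_force: [0.8, -0.8, 0.5]
opening: 0.8
```

drive_tool([
  [[0,0,0.4],[0,0,0]],
  [[0,0,0],[0,0,0]],
  [[0,0,0],[0,0,0]],
])

```text
t: 11.6
eef_pos: [556.7, 37.9, 157.5]
tcp_rot: [-3.139, 0.0, 1.506]
ft_force: [0.4, 0.3, 0.5]
opening: 0.803
```

```bash
python3 plan.py 557 37.5 62 1.5 24; python3 -c "
from h import *
p=snap('top','t1');q=snap('side','s1')
print(env.tip_of('square_mid',q))
cv2.imwrite('pics/m5.png',cv2.resize(q['pixels'][120:300,240:400],None,fx=3,fy=3))
"
```

```text
t 11.6 pos [556.7  37.9 157.5] yaw 1.506 d [  0.3  -0.4 -95.5] dyaw -0.006 n 4
[[-0.0, 0.0, 0.8], [0, 0, 0.02]],[[-0.0, 0.0, 0.8], [0, 0, 0.02]],[[-0.0, 0.0, 0.8], [0, 0, 0.02]],[[-0.0, 0.0, 0.8], [0, 0, 0.02]],
[{'point': [559.5, 41.5, 65.6], 'score': 0.55}]
```

View pics/m5.png

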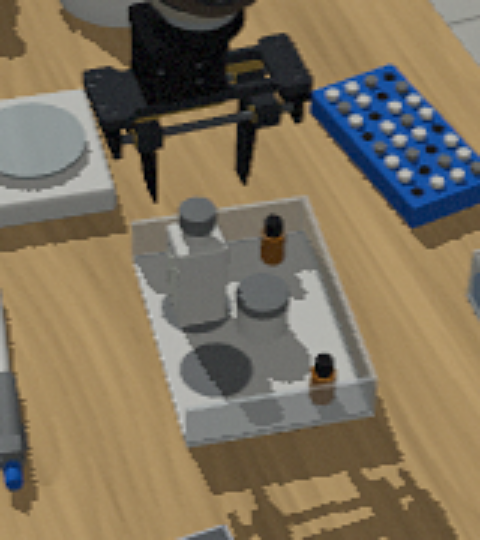

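```bash
python3 -c "
from ov import *
p=env.read_camera('side');G=(0,255,0)
for c,col in(((557,38),(0,255,0)),):
  L=[(rect(c,-0.07,-23,23,-23,23,97),col),(rect(c,-0.07,-23,23,-23,23,5),col),(circ(c,17,130),(255,0,255)),(circ(c,33,5),(0,0,255))]
overlay(p,L,(280,170,350,260),'sq',8)
"
```

```text
(no output)
```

View pics/sq.png

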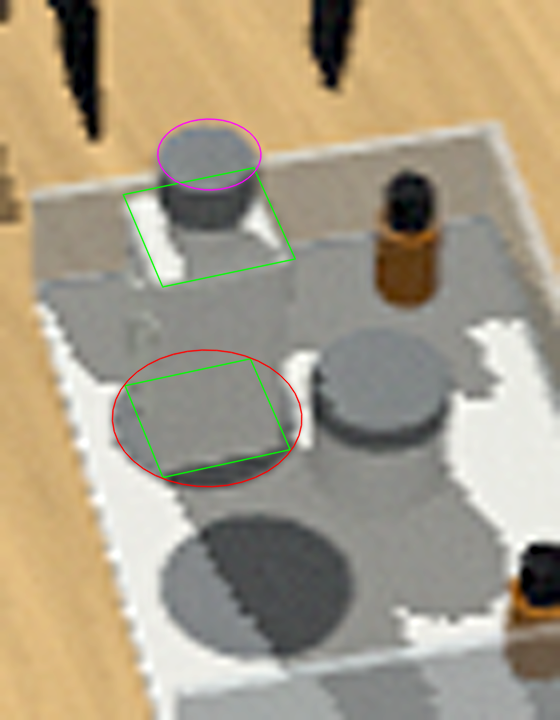

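drive_tool([
  [[0,0,0.7],[0,0,0.25]],
  [[0,0,0.8],[0,0,0.25]],
  [[0,0,0.8],[0,0,0]],
  [[0,0,0.7],[0,0,0]],
  [[0,0,0],[0,0,0]],
])

```text
t: 12.22
eef_pos: [555.7, 37.3, 65.6]
tcp_rot: [-3.137, 0.0, 1.465]
ft_force: [-0.7, -1.0, -0.7]
opening: 0.805
```

drive_tool([
  [[0,0,0],[0,0,0]],
  [[0,0,0],[0,0,0]],
])

```text
t: 12.38
eef_pos: [557.9, 37.5, 69.8]
tcp_rot: [3.14, -0.0, 1.465]
ft_force: [0.6, 0.2, 0.0]
opening: 0.798
```

drive_tool([
  [[0,0,0.25],[0,0,0]],
  [[0,0,0],[0,0,0]],
  [[0,0,0],[0,0,0]],
])

```text
t: 12.63
eef_pos: [557.4, 37.8, 61.5]
tcp_rot: [3.141, -0.0, 1.466]
ft_force: [-0.3, 0.6, -0.4]
opening: 0.797
```

drive_tool([
  [[0,0,0],[0,0,0]],
  [[0,0,0],[0,0,0]],
  [[0,0,0],[0,0,0]],
  [[0,0,0],[0,0,0]],
  [[0,0,0],[0,0,0]],
], jaw=-0.1)

```text
t: 13.05
eef_pos: [557.3, 37.9, 61.1]
tcp_rot: [3.142, -0.0, 1.466]
ft_force: [0.3, 0.1, -0.6]
opening: 0.504
```

drive_tool([
  [[0,0,0],[0,0,0]],
  [[0,0,0],[0,0,0]],
  [[0,0,0],[0,0,0]],
  [[0,0,0],[0,0,0]],
  [[0,0,0],[0,0,0]],
], jaw=-1)

```text
t: 13.47
eef_pos: [557.4, 37.9, 61.1]
tcp_rot: [3.141, -0.0, 1.466]
ft_force: [0.5, 0.5, 1.2]
opening: 0.481
```

drive_tool([
  [[0,0,-0.3],[0,0,0]],
  [[0,0,-0.8],[0,0,0]],
  [[0,0,-0.9],[0,0,0]],
  [[0,0,-0.9],[0,0,0]],
  [[0,0,-0.9],[0,0,0]],
])

```text
t: 13.88
eef_pos: [556.9, 37.9, 176.6]
tcp_rot: [-3.141, -0.0, 1.466]
ft_force: [0.7, 0.4, -1.9]
opening: 0.484
```

drive_tool([
  [[0,0,-0.3],[0,0,0]],
  [[0,0,0],[0,0,0]],
])

```text
t: 14.05
eef_pos: [558.0, 37.8, 186.2]
tcp_rot: [3.138, -0.0, 1.466]
ft_force: [-0.3, 0.5, -2.2]
opening: 0.482
```

```bash
python3 plan.py 413 -265 190 1.465 24; python3 -c "
from h import *
p=snap('top','t1');q=snap('side','s1')
cv2.imwrite('pics/m6.png',cv2.resize(q['pixels'][120:300,240:400],None,fx=3,fy=3))
"
```

```text
t 14.05 pos [558.   37.8 186.2] yaw 1.466 d [-145.  -302.8    3.8] dyaw -0.001 n 14
[[-0.75, -0.27, -0.01], [0, 0, 0.0]],[[-0.75, -0.27, -0.01], [0, 0, 0.0]],[[-0.75, -0.27, -0.01], [0, 0, 0.0]],[[-0.75, -0.27, -0.01], [0, 0, 0.0]],[[-0.75, -0.27, -0.01], [0, 0, 0.0]],
[[-0.75, -0.27, -0.01], [0, 0, 0.0]],[[-0.75, -0.27, -0.01], [0, 0, 0.0]],[[-0.75, -0.27, -0.01], [0, 0, 0.0]],[[-0.75, -0.27, -0.01], [0, 0, 0.0]],[[-0.75, -0.27, -0.01], [0, 0, 0.0]],
[[-0.75, -0.27, -0.01], [0, 0, 0.0]],[[-0.75, -0.27, -0.01], [0, 0, 0.0]],[[-0.75, -0.27, -0.01], [0, 0, 0.0]],[[-0.75, -0.27, -0.01], [0, 0, 0.0]],
```

View pics/m6.png

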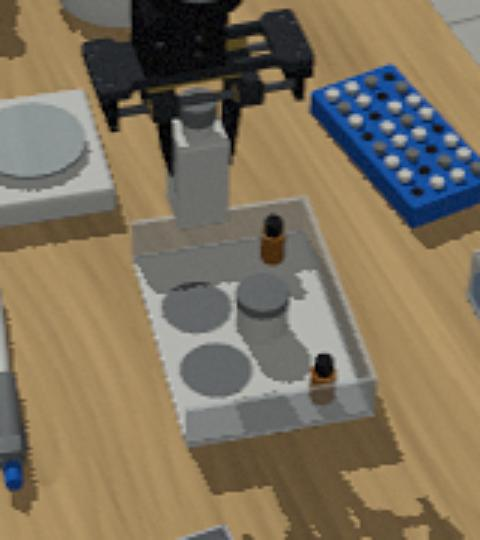

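Square bottle held upright; both discs visible at (197,307) and (215,370) in the crop.

drive_tool([
  [[-0.4,-0.13,0],[0,0,0]],
  [[-0.75,-0.27,0],[0,0,0]],
  [[-0.75,-0.27,0],[0,0,0]],
  [[-0.75,-0.27,0],[0,0,0]],
  [[-0.75,-0.27,0],[0,0,0]],
])

```text
t: 14.57
eef_pos: [508.9, -60.9, 182.3]
tcp_rot: [-3.139, -0.0, 1.466]
ft_force: [-0.2, 0.3, -2.2]
opening: 0.482
```

drive_tool([
  [[-0.75,-0.27,0],[0,0,0]],
  [[-0.75,-0.27,0],[0,0,0]],
  [[-0.75,-0.27,0],[0,0,0]],
  [[-0.75,-0.27,0],[0,0,0]],
  [[-0.75,-0.27,0],[0,0,0]],
])

```text
t: 14.98
eef_pos: [456.8, -168.5, 182.5]
tcp_rot: [-3.139, -0.001, 1.466]
ft_force: [0.6, -0.3, -2.1]
opening: 0.478
```

drive_tool([
  [[-0.75,-0.27,0],[0,0,0]],
  [[-0.75,-0.27,0],[0,0,0]],
  [[-0.75,-0.27,0],[0,0,0]],
  [[-0.75,-0.27,0],[0,0,0]],
  [[-0.35,-0.14,0],[0,0,0]],
])

```text
t: 15.4
eef_pos: [409.7, -265.4, 182.5]
tcp_rot: [-3.139, -0.001, 1.464]
ft_force: [-0.0, 0.7, -2.2]
opening: 0.482
```

drive_tool([
  [[0,0,0.6],[0,0,0]],
  [[0,0,0.8],[0,0,0]],
  [[0,0,0.8],[0,0,0]],
  [[0,0,0.8],[0,0,0]],
  [[0,0,0.5],[0,0,0]],
])

```text
t: 15.82
eef_pos: [410.2, -262.6, 76.1]
tcp_rot: [-3.138, -0.002, 1.466]
ft_force: [0.2, -0.1, -1.7]
opening: 0.484
```

drive_tool([
  [[0,0,0],[0,0,0]],
  [[0,0,0],[0,0,0]],
])

```text
t: 15.98
eef_pos: [410.9, -263.1, 78.1]
tcp_rot: [-3.139, -0.002, 1.466]
ft_force: [-0.5, -0.1, -2.7]
opening: 0.483
```

```bash
python3 plan.py 413 -265 60 1.465 24; python3 -c "
from h import *
p=snap('top','t1');q=snap('side','s1')
cv2.imwrite('pics/m6.png',cv2.resize(q['pixels'][200:400,220:400],None,fx=3,fy=3))
"
```

```text
t 15.98 pos [ 410.9 -263.1   78.1] yaw 1.466 d [  2.1  -1.9 -18.1] dyaw -0.001 n 1
[[-0.06, 0.08, 0.6], [0, 0, 0.01]],
```

View pics/m6.png

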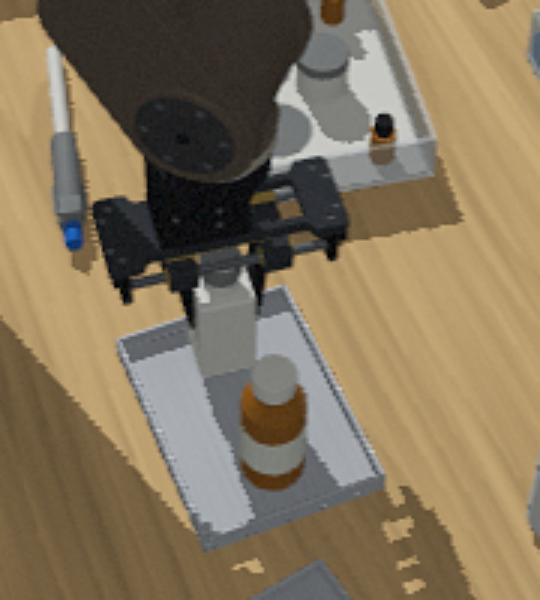

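drive_tool([
  [[-0.06,0.08,0.35],[0,0,0]],
  [[0,0,0.12],[0,0,0]],
  [[0,0,0.05],[0,0,0]],
  [[0,0,0],[0,0,0]],
  [[0,0,0],[0,0,0]],
])

```text
t: 16.5
eef_pos: [413.7, -265.6, 63.4]
tcp_rot: [-3.142, -0.0, 1.466]
ft_force: [0.2, 0.6, -2.5]
opening: 0.483
```

drive_tool([
  [[0,0,0.08],[0,0,0]],
  [[0,0,0.04],[0,0,0]],
  [[0,0,0],[0,0,0]],
  [[0,0,0],[0,0,0]],
])

```text
t: 16.83
eef_pos: [413.9, -265.7, 60.0]
tcp_rot: [3.141, 0.0, 1.466]
ft_force: [-0.5, -0.6, 0.3]
opening: 0.48
```

drive_tool([
  [[0,0,0],[0,0,0]],
  [[0,0,0],[0,0,0]],
  [[0,0,0],[0,0,0]],
  [[0,0,0],[0,0,0]],
  [[0,0,0],[0,0,0]],
], jaw=0.6)

```text
t: 17.25
eef_pos: [413.7, -265.6, 59.8]
tcp_rot: [3.142, -0.0, 1.466]
ft_force: [0.2, 0.7, 0.5]
opening: 0.763
```

drive_tool([
  [[0,0,-0.4],[0,0,0]],
  [[0,0,-0.8],[0,0,0]],
  [[0,0,-0.9],[0,0,0]],
  [[0,0,-0.9],[0,0,0]],
  [[0,0,-0.7],[0,0,0]],
])

```text
t: 17.67
eef_pos: [413.8, -265.6, 172.7]
tcp_rot: [3.141, 0.001, 1.466]
ft_force: [0.4, -0.3, -0.5]
opening: 0.796
```

```bash
python3 -c "
from ov import *
p=snap('top','tA');q=snap('side','sA')
cv2.imwrite('pics/m7.png',cv2.resize(q['pixels'][200:400,220:400],None,fx=3,fy=3))
L=[(circ((547,-40),33,5),(0,0,255)),(circ((557,38),33,5),(0,0,255)),(circ((604,-5),25,50),(255,0,255)),(circ((604,-5),24,5),(255,0,255))]
overlay(q,L,(280,170,380,275),'sB',7)
overlay(p,L,(200,160,330,265),'tB',6)
for im in(p,q): print([ (d['point'],d['score']) for n in('jar_mid','bay') for d in env.tip_of(n,im)])
"
```

```text
[([623.0, -103.6, 29.9], 0.66), ([603.6, -7.4, 23.1], 0.58)]
[([605.5, -9.0, 25.6], 0.51), ([585.5, -6.5, 1.7], 0.56)]
```

View pics/m7.png

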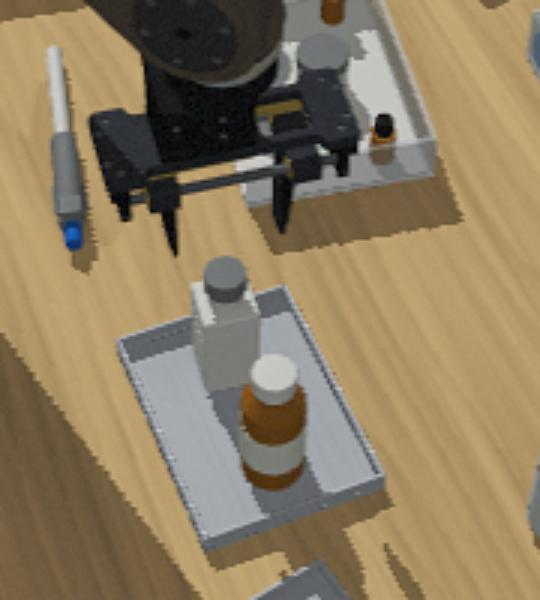

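View pics/sB.png

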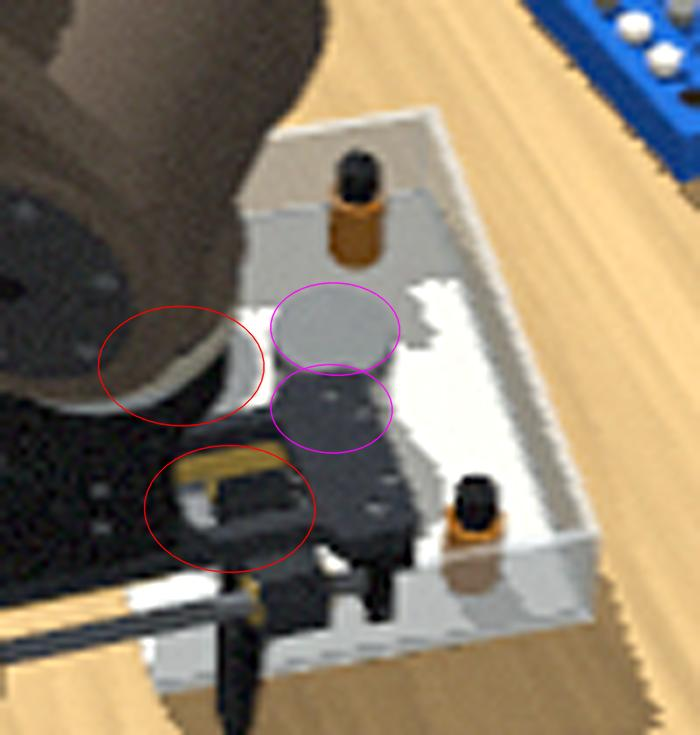

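View pics/tB.png

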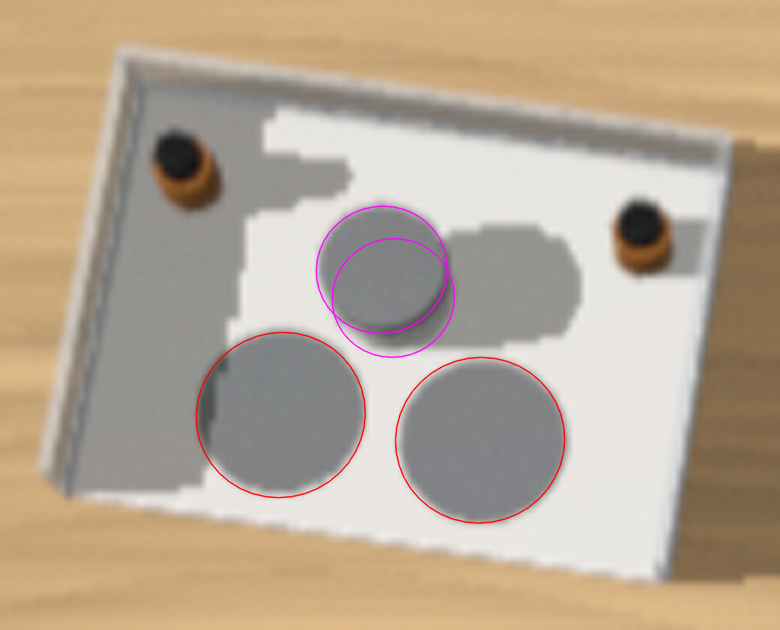

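```bash
cat > disc.py <<'E'
from ov import *
from scipy.optimize import least_squares
def circfit(p,c0,r,z):
    """radial edge search about the projected circle, fit centre in world plane z"""
    g=cv2.cvtColor(np.asarray(p['pixels']),cv2.COLOR_BGR2GRAY).astype(np.float32)
    c=np.array(c0,float)
    for it in range(4):
        pts=[]
        for t in np.linspace(0,2*np.pi,72,endpoint=False):
            rs=np.arange(r-7,r+7,0.25)
            uv=np.array([proj(p,(c[0]+q*np.cos(t),c[1]+q*np.sin(t),z)) for q in rs],np.float32)
            v=cv2.remap(g,uv[:,0].reshape(1,-1),uv[:,1].reshape(1,-1),cv2.INTER_LINEAR)[0]
            d=np.gradient(np.convolve(v,np.ones(7)/7,'same'))[8:-8]
            k=np.argmax(d)
            if d[k]>1.5: q=rs[k+8]; pts.append((c[0]+q*np.cos(t),c[1]+q*np.sin(t)))
        P=np.array(pts)
        s=least_squares(lambda x:np.hypot(P[:,0]-x[0],P[:,1]-x[1])-r,c,loss='soft_l1',f_scale=0.5)
        s2=least_squares(lambda x:np.hypot(P[:,0]-x[0],P[:,1]-x[1])-x[2],[*c,r],loss='soft_l1',f_scale=0.5)
        c=s.x
    return c.round(1),s2.x.round(1),len(P)
if __name__=='__main__':
    p=env.read_camera('top')
    print('sq disc',circfit(p,(557,38),33,5)); print('rd disc',circfit(p,(547,-40),33,5))
    print('jar',circfit(p,(604,-5),25,50)); print('pan?',circfit(p,(474,280),55,40))
    q={**p}
E
python3 disc.py; python3 plan.py 0 0 0 0 2000
```

```text
sq disc (array([558.5,  37.8]), array([558.5,  37.9,  32.6]), 71)
rd disc (array([546.6, -41.4]), array([546.6, -41.4,  32.5]), 72)
jar (array([603.7,  -6. ]), array([603.2,  -6.1,  25.9]), 67)
pan? (array([476.3, 278.2]), array([475.9, 276.8,  56.1]), 42)
t 18.02 pos [ 413.4 -265.3  169.8] yaw 1.466 d [-413.4  265.3 -169.8] dyaw -1.466 n 20
[[0.37, -0.73, 0.28], [0, 0, 0.92]],[[0.31, -0.76, 0.28], [0, 0, 0.92]],[[0.26, -0.78, 0.28], [0, 0, 0.92]],[[0.2, -0.79, 0.28], [0, 0, 0.92]],[[0.14, -0.81, 0.28], [0, 0, 0.92]],
[[0.08, -0.81, 0.28], [0, 0, 0.92]],[[0.02, -0.82, 0.28], [0, 0, 0.92]],[[-0.04, -0.82, 0.28], [0, 0, 0.92]],[[-0.1, -0.81, 0.28], [0, 0, 0.92]],[[-0.16, -0.8, 0.28], [0, 0, 0.92]],
[[-0.22, -0.79, 0.28], [0, 0, 0.92]],[[-0.27, -0.77, 0.28], [0, 0, 0.92]],[[-0.33, -0.75, 0.28], [0, 0, 0.92]],[[-0.38, -0.72, 0.28], [0, 0, 0.92]],[[-0.44, -0.69, 0.28], [0, 0, 0.92]],
[[-0.48, -0.66, 0.28], [0, 0, 0.92]],[[-0.53, -0.62, 0.28], [0, 0, 0.92]],[[-0.58, -0.58, 0.28], [0, 0, 0.92]],[[-0.62, -0.54, 0.28], [0, 0, 0.92]],[[-0.65, -0.49, 0.28], [0, 0, 0.92]],
```

```bash
python3 plan.py 603.7 -6 170 1.466 29
```

```text
t 18.02 pos [ 413.4 -265.3  169.8] yaw 1.466 d [1.903e+02 2.593e+02 2.000e-01] dyaw 0.0 n 12
[[0.77, 0.45, -0.0], [0, 0, -0.0]],[[0.77, 0.45, -0.0], [0, 0, -0.0]],[[0.77, 0.45, -0.0], [0, 0, -0.0]],[[0.77, 0.45, -0.0], [0, 0, -0.0]],[[0.77, 0.45, -0.0], [0, 0, -0.0]],
[[0.77, 0.45, -0.0], [0, 0, -0.0]],[[0.77, 0.45, -0.0], [0, 0, -0.0]],[[0.77, 0.45, -0.0], [0, 0, -0.0]],[[0.77, 0.45, -0.0], [0, 0, -0.0]],[[0.77, 0.45, -0.0], [0, 0, -0.0]],
[[0.77, 0.45, -0.0], [0, 0, -0.0]],[[0.77, 0.45, -0.0], [0, 0, -0.0]],
```

drive_tool([
  [[0.77,0.45,0],[0,0,0]],
  [[0.77,0.45,0],[0,0,0]],
  [[0.77,0.45,0],[0,0,0]],
  [[0.77,0.45,0],[0,0,0]],
  [[0.77,0.45,0],[0,0,0]],
])

```text
t: 18.43
eef_pos: [493.3, -156.6, 169.7]
tcp_rot: [-3.14, -0.001, 1.466]
ft_force: [0.3, -1.1, 0.7]
opening: 0.799
```

drive_tool([
  [[0.77,0.45,0],[0,0,0]],
  [[0.77,0.45,0],[0,0,0]],
  [[0.77,0.45,0],[0,0,0]],
  [[0.77,0.45,0],[0,0,0]],
  [[0.77,0.45,0],[0,0,0]],
])

```text
t: 18.85
eef_pos: [572.5, -48.7, 169.6]
tcp_rot: [-3.14, -0.0, 1.466]
ft_force: [0.8, -1.4, 0.4]
opening: 0.796
```

drive_tool([
  [[0.77,0.45,0],[0,0,0]],
  [[0.77,0.45,0],[0,0,0]],
  [[0,0,0.7],[0,0,0]],
  [[0,0,0.7],[0,0,0]],
  [[0,0,0.7],[0,0,0]],
])

```text
t: 19.27
eef_pos: [603.6, -6.2, 105.8]
tcp_rot: [-3.14, -0.0, 1.467]
ft_force: [0.2, 0.0, 0.4]
opening: 0.797
```

drive_tool([
  [[0,0,0],[0,0,0]],
  [[0,0,0],[0,0,0]],
])

```text
t: 19.43
eef_pos: [603.3, -6.8, 106.5]
tcp_rot: [-3.138, -0.0, 1.466]
ft_force: [-0.0, 0.8, 0.2]
opening: 0.798
```

```bash
python3 plan.py 603.7 -6 13 1.466 24; python3 -c "
from ov import *
q=snap('side','sA')
L=[(circ((603.7,-6),25,50),(255,0,255)),(circ((546.6,-41.4),33,5),(0,0,255)),(circ((558.5,37.8),33,5),(0,0,255))]
overlay(q,L,(270,150,380,275),'sB',5)
"
```

```text
t 19.43 pos [603.3  -6.8 106.5] yaw 1.466 d [  0.4   0.8 -93.5] dyaw 0.0 n 4
[[0.01, 0.0, 0.78], [0, 0, -0.0]],[[0.01, 0.0, 0.78], [0, 0, -0.0]],[[0.01, 0.0, 0.78], [0, 0, -0.0]],[[0.01, 0.0, 0.78], [0, 0, -0.0]],
```

View pics/sB.png

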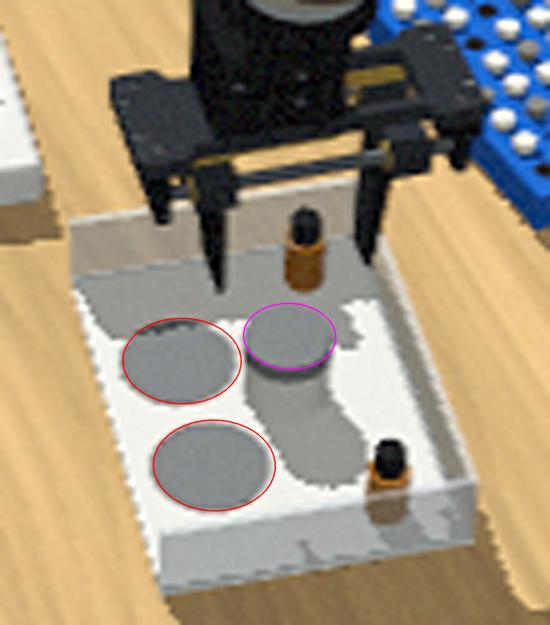

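```bash
python3 -c "
from disc import *
q=env.read_camera('side')
print(circfit(q,(558.5,37.8),33,5),circfit(q,(546.6,-41.4),33,5),circfit(q,(603.7,-6),25,50),circfit(q,(475,279),55,40))"
```

```text
(array([555.6,  37.1]), array([555.6,  37.1,  32.7]), 68) (array([544., -42.]), array([544. , -41.9,  32.5]), 72) (array([599.4, -14.5]), array([599.5, -14.1,  25.4]), 48) (array([472.9, 273.5]), array([473. , 274.2,  56.4]), 61)
```

drive_tool([
  [[0,0,0.7],[0,0,0]],
  [[0,0,0.8],[0,0,0]],
  [[0,0,0.8],[0,0,0]],
  [[0,0,0.3],[0,0,0]],
  [[0,0,0],[0,0,0]],
])

```text
t: 19.95
eef_pos: [603.4, -7.0, 29.0]
tcp_rot: [-3.14, -0.0, 1.466]
ft_force: [-0.7, -0.4, 0.8]
opening: 0.802
```

drive_tool([
  [[0,0,0],[0,0,0]],
  [[0,0,0],[0,0,0]],
  [[0,0,0],[0,0,0]],
])

```text
t: 20.2
eef_pos: [604.6, -6.9, 31.4]
tcp_rot: [3.139, -0.0, 1.466]
ft_force: [-0.1, -0.5, -0.4]
opening: 0.799
```

drive_tool([
  [[0,0,0.4],[0,0,0]],
  [[0,0,0.2],[0,0,0]],
  [[0,0,0],[0,0,0]],
  [[0,0,0],[0,0,0]],
])

```text
t: 20.53
eef_pos: [603.6, -6.8, 11.2]
tcp_rot: [-3.14, -0.0, 1.466]
ft_force: [0.1, -1.0, -1.2]
opening: 0.802
```

drive_tool([
  [[0,0,0],[0,0,0]],
  [[0,0,0],[0,0,0]],
  [[0,0,0],[0,0,0]],
  [[0,0,0],[0,0,0]],
  [[0,0,0],[0,0,0]],
], jaw=-0.05)

```text
t: 20.95
eef_pos: [604.0, -6.9, 12.0]
tcp_rot: [3.141, -0.0, 1.466]
ft_force: [-0.4, 0.4, 0.7]
opening: 0.521
```

drive_tool([
  [[0,0,0],[0,0,0]],
  [[0,0,0],[0,0,0]],
  [[0,0,0],[0,0,0]],
  [[0,0,0],[0,0,0]],
  [[0,0,0],[0,0,0]],
], jaw=-1)

```text
t: 21.37
eef_pos: [604.0, -6.9, 12.0]
tcp_rot: [3.141, -0.0, 1.466]
ft_force: [-0.9, -0.7, 2.2]
opening: 0.522
```

drive_tool([
  [[0,0,-0.3],[0,0,0]],
  [[0,0,-0.8],[0,0,0]],
  [[0,0,-0.9],[0,0,0]],
  [[0,0,-0.9],[0,0,0]],
  [[0,0,-0.9],[0,0,0]],
])

```text
t: 21.78
eef_pos: [603.5, -6.8, 127.4]
tcp_rot: [-3.141, -0.0, 1.466]
ft_force: [0.2, 0.0, -1.2]
opening: 0.519
```

```bash
python3 -c "
from ov import *
p=env.read_camera('top');q=env.read_camera('side')
L=[(circ((476,278),55,40),(255,0,255)),(circ((474,280),55,40),(0,255,0))]
overlay(q,L,(190,130,350,250),'sP',5)
overlay(p,L,(80,215,220,330),'tP',5)
"; python3 plan.py 474.5 278 125 1.466 24
```

```text
t 21.88 pos [605.5  -7.  130.4] yaw 1.466 d [-131.   285.    -5.4] dyaw 0.0 n 14
[[0.64, -0.38, 0.01], [0, 0, -0.0]],[[0.64, -0.38, 0.01], [0, 0, -0.0]],[[0.64, -0.38, 0.01], [0, 0, -0.0]],[[0.64, -0.38, 0.01], [0, 0, -0.0]],[[0.64, -0.38, 0.01], [0, 0, -0.0]],
[[0.64, -0.38, 0.01], [0, 0, -0.0]],[[0.64, -0.38, 0.01], [0, 0, -0.0]],[[0.64, -0.38, 0.01], [0, 0, -0.0]],[[0.64, -0.38, 0.01], [0, 0, -0.0]],[[0.64, -0.38, 0.01], [0, 0, -0.0]],
[[0.64, -0.38, 0.01], [0, 0, -0.0]],[[0.64, -0.38, 0.01], [0, 0, -0.0]],[[0.64, -0.38, 0.01], [0, 0, -0.0]],[[0.64, -0.38, 0.01], [0, 0, -0.0]],
```

View pics/sP.png

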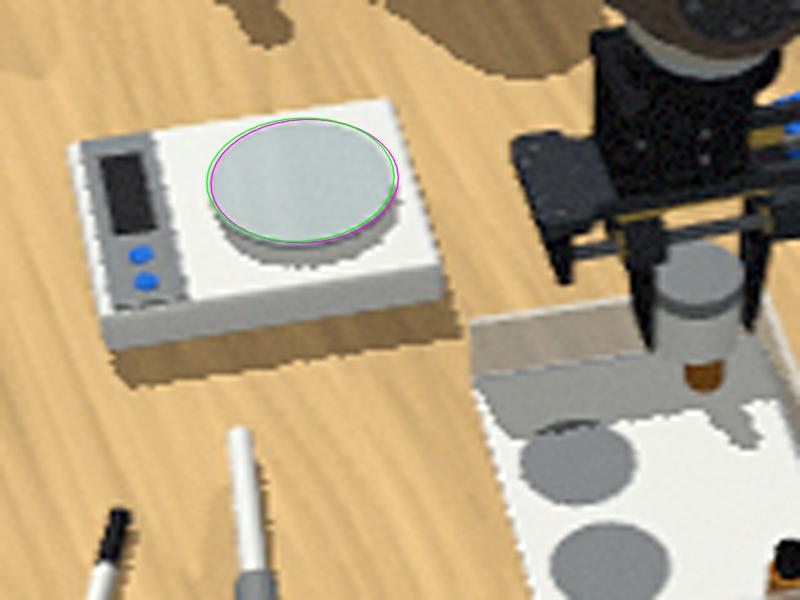

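View pics/tP.png

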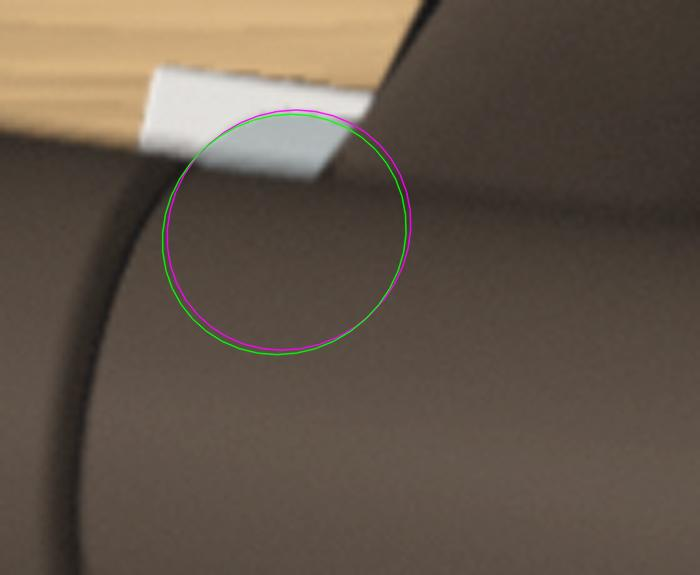

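drive_tool([
  [[0.35,-0.2,0],[0,0,0]],
  [[0.64,-0.38,0],[0,0,0]],
  [[0.64,-0.38,0],[0,0,0]],
  [[0.64,-0.38,0],[0,0,0]],
  [[0.64,-0.38,0],[0,0,0]],
])

```text
t: 22.3
eef_pos: [559.9, 86.8, 124.5]
tcp_rot: [-3.139, 0.0, 1.466]
ft_force: [1.1, -0.2, -0.9]
opening: 0.517
```

drive_tool([
  [[0.64,-0.38,0],[0,0,0]],
  [[0.64,-0.38,0],[0,0,0]],
  [[0.64,-0.38,0],[0,0,0]],
  [[0.64,-0.38,0],[0,0,0]],
  [[0.64,-0.38,0],[0,0,0]],
])

```text
t: 22.72
eef_pos: [513.1, 188.1, 124.6]
tcp_rot: [-3.139, 0.001, 1.466]
ft_force: [1.2, 0.4, -1.3]
opening: 0.521
```

drive_tool([
  [[0.64,-0.38,0],[0,0,0]],
  [[0.64,-0.38,0],[0,0,0]],
  [[0.64,-0.38,0],[0,0,0]],
  [[0.64,-0.38,0],[0,0,0]],
  [[0.3,-0.18,0],[0,0,0]],
])

```text
t: 23.13
eef_pos: [471.0, 279.3, 124.7]
tcp_rot: [-3.139, 0.001, 1.467]
ft_force: [-0.1, 0.2, -1.7]
opening: 0.52
```

drive_tool([
  [[0,0,0.4],[0,0,0]],
  [[0,0,0.6],[0,0,0]],
  [[0,0,0.4],[0,0,0]],
  [[0,0,0],[0,0,0]],
  [[0,0,0],[0,0,0]],
])

```text
t: 23.55
eef_pos: [472.7, 277.2, 83.0]
tcp_rot: [-3.139, 0.001, 1.466]
ft_force: [0.1, 0.3, -1.4]
opening: 0.525
```

```bash
python3 plan.py 475 278.5 47 1.466 24; python3 -c "
from ov import *
q=snap('side','sA')
L=[(circ((475,278.5),55,40),(255,0,255))]
overlay(q,L,(190,110,310,220),'sP',6)
"
```

```text
t 23.55 pos [472.7 277.2  83. ] yaw 1.466 d [  2.3   1.3 -36. ] dyaw 0.0 n 2
[[0.03, 0.04, 0.6], [0, 0, -0.0]],[[0.03, 0.04, 0.6], [0, 0, -0.0]],
```

View pics/sP.png

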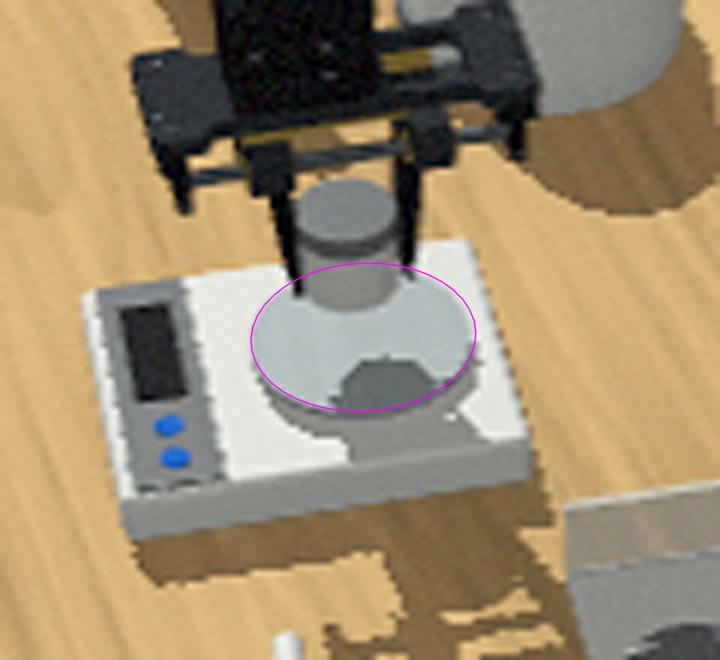

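drive_tool([
  [[0.06,0.08,0.4],[0,0,0]],
  [[0,0,0.4],[0,0,0]],
  [[0,0,0.2],[0,0,0]],
  [[0,0,0],[0,0,0]],
  [[0,0,0],[0,0,0]],
])

```text
t: 24.02
eef_pos: [476.0, 279.0, 53.7]
tcp_rot: [-3.141, 0.0, 1.466]
ft_force: [-0.6, -0.3, -0.6]
opening: 0.517
```

drive_tool([
  [[0,-0.03,0.12],[0,0,0]],
  [[0,0,0.04],[0,0,0]],
  [[0,0,0],[0,0,0]],
  [[0,0,0],[0,0,0]],
])

```text
t: 24.35
eef_pos: [475.1, 279.1, 49.2]
tcp_rot: [3.141, -0.0, 1.466]
ft_force: [-0.2, 0.3, -1.6]
opening: 0.517
```

drive_tool([
  [[0,0,0.04],[0,0,0]],
  [[0,0,0.03],[0,0,0]],
  [[0,0,0],[0,0,0]],
  [[0,0,0],[0,0,0]],
])

```text
t: 24.68
eef_pos: [475.1, 279.1, 47.0]
tcp_rot: [3.141, -0.0, 1.466]
ft_force: [1.2, 0.0, -0.7]
opening: 0.517
```

drive_tool([
  [[0,0,0.03],[0,0,0]],
  [[0,0,0],[0,0,0]],
  [[0,0,0],[0,0,0]],
])

```text
t: 24.93
eef_pos: [475.2, 279.1, 46.9]
tcp_rot: [3.141, -0.0, 1.466]
ft_force: [-2.7, -1.2, 10.5]
opening: 0.519
```

drive_tool([
  [[0,0,0],[0,0,0]],
  [[0,0,0],[0,0,0]],
  [[0,0,0],[0,0,0]],
  [[0,0,0],[0,0,0]],
  [[0,0,0],[0,0,0]],
], jaw=0.6)

```text
t: 25.35
eef_pos: [475.1, 279.1, 45.9]
tcp_rot: [-3.141, -0.0, 1.466]
ft_force: [-0.9, -0.1, -0.2]
opening: 0.783
```

drive_tool([
  [[0,0,-0.4],[0,0,0]],
  [[0,0,-0.8],[0,0,0]],
  [[0,0,-0.9],[0,0,0]],
  [[0,0,-0.9],[0,0,0]],
  [[0,0,-0.9],[0,0,0]],
])

```text
t: 25.77
eef_pos: [474.8, 279.0, 164.1]
tcp_rot: [-3.141, 0.0, 1.466]
ft_force: [0.9, 0.5, 0.1]
opening: 0.803
```

drive_tool([
  [[0,0,-0.4],[0,0,0]],
  [[0,0,0],[0,0,0]],
])

```text
t: 25.93
eef_pos: [476.0, 279.6, 177.7]
tcp_rot: [3.137, -0.002, 1.466]
ft_force: [-0.4, 0.1, -0.1]
opening: 0.801
```

```bash
python3 plan.py 413.5 -265.5 180 1.466 29; python3 -c "
from ov import *
q=snap('side','sA')
L=[(circ((475,278.5),55,40),(255,0,255)),(circ((475,279),25,85),(0,255,0))]
overlay(q,L,(190,110,310,220),'sP',6)
"
```

```text
t 25.93 pos [476.  279.6 177.7] yaw 1.466 d [ -62.5 -545.1    2.3] dyaw 0.0 n 19
[[-0.96, -0.01, -0.0], [0, 0, -0.0]],[[-0.96, -0.01, -0.0], [0, 0, -0.0]],[[-0.96, -0.01, -0.0], [0, 0, -0.0]],[[-0.96, -0.01, -0.0], [0, 0, -0.0]],[[-0.96, -0.01, -0.0], [0, 0, -0.0]],
[[-0.96, -0.01, -0.0], [0, 0, -0.0]],[[-0.96, -0.01, -0.0], [0, 0, -0.0]],[[-0.96, -0.01, -0.0], [0, 0, -0.0]],[[-0.96, -0.01, -0.0], [0, 0, -0.0]],[[-0.96, -0.01, -0.0], [0, 0, -0.0]],
[[-0.96, -0.01, -0.0], [0, 0, -0.0]],[[-0.96, -0.01, -0.0], [0, 0, -0.0]],[[-0.96, -0.01, -0.0], [0, 0, -0.0]],[[-0.96, -0.01, -0.0], [0, 0, -0.0]],[[-0.96, -0.01, -0.0], [0, 0, -0.0]],
[[-0.96, -0.01, -0.0], [0, 0, -0.0]],[[-0.96, -0.01, -0.0], [0, 0, -0.0]],[[-0.96, -0.01, -0.0], [0, 0, -0.0]],[[-0.96, -0.01, -0.0], [0, 0, -0.0]],
```

View pics/sP.png

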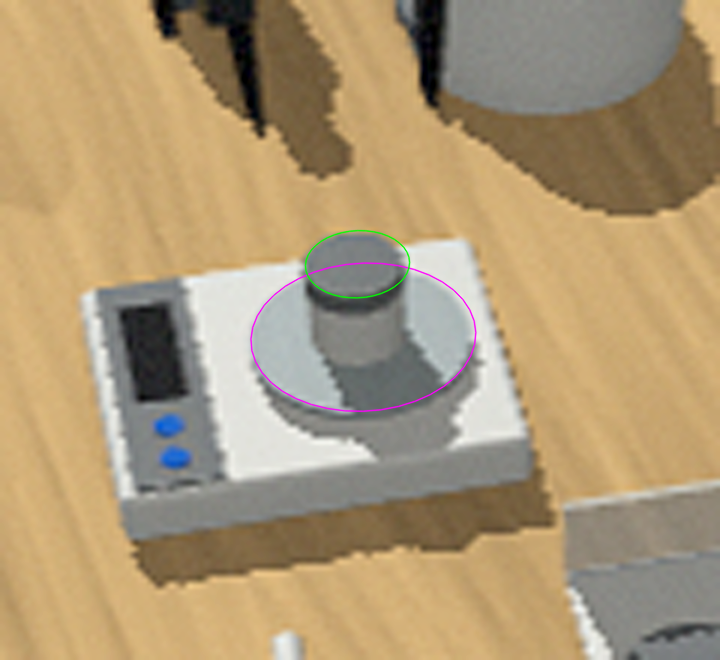

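drive_tool([
  [[-0.96,0,0],[0,0,0]],
  [[-0.96,0,0],[0,0,0]],
  [[-0.96,0,0],[0,0,0]],
  [[-0.96,0,0],[0,0,0]],
  [[-0.96,0,0],[0,0,0]],
])

```text
t: 26.4
eef_pos: [459.0, 134.6, 173.5]
tcp_rot: [-3.139, 0.001, 1.466]
ft_force: [1.3, 0.2, -0.0]
opening: 0.8
```

drive_tool([
  [[-0.96,0,0],[0,0,0]],
  [[-0.96,0,0],[0,0,0]],
  [[-0.96,0,0],[0,0,0]],
  [[-0.96,0,0],[0,0,0]],
  [[-0.96,0,0],[0,0,0]],
])

```text
t: 26.82
eef_pos: [443.9, -8.6, 173.6]
tcp_rot: [-3.139, -0.0, 1.466]
ft_force: [1.7, -0.1, -0.5]
opening: 0.802
```

drive_tool([
  [[-0.96,0,0],[0,0,0]],
  [[-0.96,0,0],[0,0,0]],
  [[-0.96,0,0],[0,0,0]],
  [[-0.96,0,0],[0,0,0]],
  [[-0.96,0,0],[0,0,0]],
])

```text
t: 27.23
eef_pos: [428.8, -151.7, 173.6]
tcp_rot: [-3.139, -0.001, 1.466]
ft_force: [0.5, 0.2, 0.7]
opening: 0.8
```

drive_tool([
  [[-0.96,0,0],[0,0,0]],
  [[-0.96,0,0],[0,0,0]],
  [[-0.96,0,0],[0,0,0]],
  [[-0.96,0,0],[0,0,0]],
  [[0,0,0.5],[0,0,0]],
])

```text
t: 27.65
eef_pos: [417.9, -269.5, 160.0]
tcp_rot: [3.139, 0.002, 1.463]
ft_force: [0.2, 0.5, 0.0]
opening: 0.801
```

drive_tool([
  [[0,0,0],[0,0,0]],
  [[0,0,0],[0,0,0]],
  [[0,0,0],[0,0,0]],
])

```text
t: 27.9
eef_pos: [417.5, -264.3, 159.6]
tcp_rot: [-3.14, -0.001, 1.466]
ft_force: [0.0, -0.2, 0.2]
opening: 0.8
```

```bash
python3 plan.py 413.7 -265.6 60 1.466 24; python3 -c "
from disc import *
p=snap('top','tF');q=snap('side','sF')
L=[(circ((475,278.5),55,40),(255,0,255)),(circ((475,279),25,85),(0,255,0)),(circ((475,279),24,40),(0,255,0))]
overlay(p,L,(80,215,220,330),'tP',5)
cv2.imwrite('pics/m7.png',cv2.resize(q['pixels'][200:400,220:400],None,fx=3,fy=3))
"
```

```text
t 27.9 pos [ 417.5 -264.3  159.6] yaw 1.466 d [ -3.8  -1.3 -99.6] dyaw -0.0 n 5
[[-0.01, -0.02, 0.66], [0, 0, 0.0]],[[-0.01, -0.02, 0.66], [0, 0, 0.0]],[[-0.01, -0.02, 0.66], [0, 0, 0.0]],[[-0.01, -0.02, 0.66], [0, 0, 0.0]],[[-0.01, -0.02, 0.66], [0, 0, 0.0]],
```

View pics/tP.png

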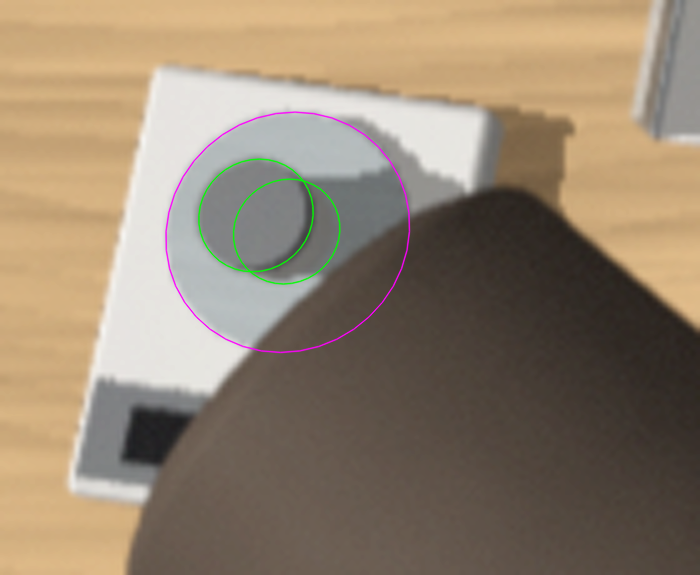

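View pics/m7.png

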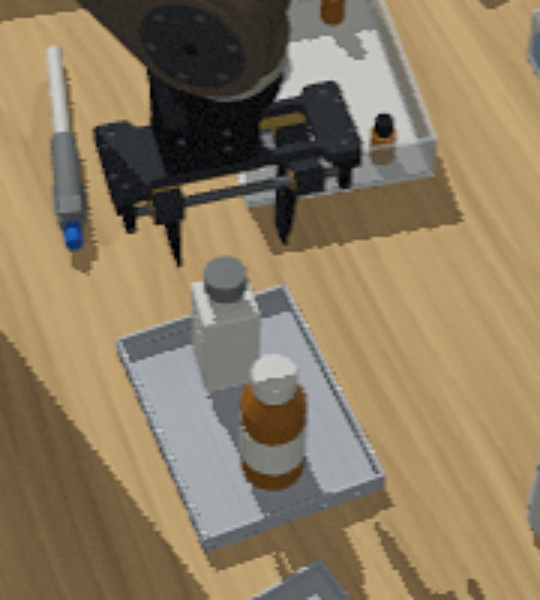

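Jar is centred on the pan. Descend on the square bottle.

drive_tool([
  [[0,-0.11,0.6],[0,0,0]],
  [[0,0,0.8],[0,0,0]],
  [[0,0,0.8],[0,0,0]],
  [[0,0,0.6],[0,0,0]],
  [[0,0,0],[0,0,0]],
])

```text
t: 28.42
eef_pos: [413.7, -263.4, 73.8]
tcp_rot: [-3.138, -0.002, 1.467]
ft_force: [-0.0, -0.1, 0.8]
opening: 0.795
```

drive_tool([
  [[0,0,0],[0,0,0]],
  [[0,0,0],[0,0,0]],
  [[0,0,0],[0,0,0]],
])

```text
t: 28.67
eef_pos: [415.0, -265.0, 77.3]
tcp_rot: [3.14, 0.001, 1.466]
ft_force: [0.4, 0.8, -0.4]
opening: 0.803
```

drive_tool([
  [[0,-0.03,0.35],[0,0,0]],
  [[0,0,0.2],[0,0,0]],
  [[0,0,0],[0,0,0]],
  [[0,0,0],[0,0,0]],
])

```text
t: 29.0
eef_pos: [413.6, -264.7, 59.8]
tcp_rot: [3.142, -0.0, 1.466]
ft_force: [0.3, 0.5, 0.6]
opening: 0.798
```

drive_tool([
  [[0,0,0],[0,0,0]],
  [[0,0,0],[0,0,0]],
  [[0,0,0],[0,0,0]],
  [[0,0,0],[0,0,0]],
  [[0,0,0],[0,0,0]],
], jaw=-0.1)

```text
t: 29.42
eef_pos: [413.5, -264.7, 59.6]
tcp_rot: [3.141, -0.0, 1.466]
ft_force: [0.5, -0.4, -0.2]
opening: 0.504
```

drive_tool([
  [[0,0,0],[0,0,0]],
  [[0,0,0],[0,0,0]],
  [[0,0,0],[0,0,0]],
  [[0,0,0],[0,0,0]],
  [[0,0,0],[0,0,0]],
], jaw=-1)

```text
t: 29.83
eef_pos: [413.6, -264.7, 59.6]
tcp_rot: [3.141, 0.0, 1.466]
ft_force: [0.6, 0.2, 1.8]
opening: 0.478
```

drive_tool([
  [[0,0,-0.3],[0,0,0]],
  [[0,0,-0.8],[0,0,0]],
  [[0,0,-0.9],[0,0,0]],
  [[0,0,-0.9],[0,0,0]],
  [[0,0,-0.9],[0,0,0]],
])

```text
t: 30.25
eef_pos: [413.1, -264.3, 175.1]
tcp_rot: [-3.141, -0.001, 1.466]
ft_force: [-0.2, -1.2, -2.7]
opening: 0.484
```

drive_tool([
  [[0,0,-0.4],[0,0,0]],
  [[0,0,0],[0,0,0]],
])

```text
t: 30.42
eef_pos: [414.1, -265.1, 188.4]
tcp_rot: [3.138, 0.002, 1.466]
ft_force: [-0.5, 0.1, -1.9]
opening: 0.486
```

```bash
python3 plan.py 557 37.5 185 1.466 24
```

```text
t 30.42 pos [ 414.1 -265.1  188.4] yaw 1.466 d [142.9 302.6  -3.4] dyaw 0.0 n 14
[[0.75, 0.26, 0.01], [0, 0, -0.0]],[[0.75, 0.26, 0.01], [0, 0, -0.0]],[[0.75, 0.26, 0.01], [0, 0, -0.0]],[[0.75, 0.26, 0.01], [0, 0, -0.0]],[[0.75, 0.26, 0.01], [0, 0, -0.0]],
[[0.75, 0.26, 0.01], [0, 0, -0.0]],[[0.75, 0.26, 0.01], [0, 0, -0.0]],[[0.75, 0.26, 0.01], [0, 0, -0.0]],[[0.75, 0.26, 0.01], [0, 0, -0.0]],[[0.75, 0.26, 0.01], [0, 0, -0.0]],
[[0.75, 0.26, 0.01], [0, 0, -0.0]],[[0.75, 0.26, 0.01], [0, 0, -0.0]],[[0.75, 0.26, 0.01], [0, 0, -0.0]],[[0.75, 0.26, 0.01], [0, 0, -0.0]],
```

drive_tool([
  [[0.4,0.13,0],[0,0,0]],
  [[0.75,0.26,0],[0,0,0]],
  [[0.75,0.26,0],[0,0,0]],
  [[0.75,0.26,0],[0,0,0]],
  [[0.75,0.26,0],[0,0,0]],
])

```text
t: 30.83
eef_pos: [458.8, -165.7, 184.5]
tcp_rot: [-3.14, -0.001, 1.465]
ft_force: [-0.2, 0.2, -2.3]
opening: 0.486
```

drive_tool([
  [[0.75,0.26,0],[0,0,0]],
  [[0.75,0.26,0],[0,0,0]],
  [[0.75,0.26,0],[0,0,0]],
  [[0.75,0.26,0],[0,0,0]],
  [[0.75,0.26,0],[0,0,0]],
])

```text
t: 31.25
eef_pos: [509.4, -57.8, 184.4]
tcp_rot: [-3.139, -0.0, 1.466]
ft_force: [0.6, 0.1, -2.5]
opening: 0.48
```

drive_tool([
  [[0.75,0.26,0],[0,0,0]],
  [[0.75,0.26,0],[0,0,0]],
  [[0.75,0.26,0],[0,0,0]],
  [[0.75,0.26,0],[0,0,0]],
  [[0.4,0.13,0],[0,0,0]],
])

```text
t: 31.67
eef_pos: [555.4, 40.6, 184.4]
tcp_rot: [-3.14, -0.0, 1.467]
ft_force: [-0.4, 0.4, -1.5]
opening: 0.487
```

drive_tool([
  [[0,0,0.6],[0,0,0]],
  [[0,0,0.8],[0,0,0]],
  [[0,0,0.8],[0,0,0]],
  [[0,0,0.6],[0,0,0]],
  [[0,0,0],[0,0,0]],
])

```text
t: 32.08
eef_pos: [553.1, 38.5, 97.7]
tcp_rot: [-3.135, 0.0, 1.466]
ft_force: [-0.5, -0.5, -2.7]
opening: 0.481
```

drive_tool([
  [[0,0,0],[0,0,0]],
  [[0,0,0],[0,0,0]],
  [[0,0,0],[0,0,0]],
])

```text
t: 32.33
eef_pos: [555.8, 38.5, 102.7]
tcp_rot: [3.14, -0.0, 1.466]
ft_force: [-0.1, -0.7, -1.9]
opening: 0.484
```

```bash
python3 plan.py 557 38.5 61.5 1.466 24
```

```text
t 32.33 pos [555.8  38.5 102.7] yaw 1.466 d [  1.2  -0.  -41.2] dyaw 0.0 n 2
[[0.0, 0.02, 0.69], [0, 0, -0.0]],[[0.0, 0.02, 0.69], [0, 0, -0.0]],
```

drive_tool([
  [[0,0.03,0.5],[0,0,0]],
  [[0,0,0.5],[0,0,0]],
  [[0,0,0.2],[0,0,0]],
  [[0,0,0],[0,0,0]],
  [[0,0,0],[0,0,0]],
])

```text
t: 32.75
eef_pos: [556.5, 38.5, 66.2]
tcp_rot: [3.141, -0.0, 1.466]
ft_force: [-0.6, 0.6, -3.0]
opening: 0.486
```

drive_tool([
  [[0,0,0],[0,0,0]],
  [[0,0,0],[0,0,0]],
])

```text
t: 32.92
eef_pos: [556.6, 38.6, 66.4]
tcp_rot: [3.14, -0.0, 1.466]
ft_force: [-0.1, 0.7, -2.2]
opening: 0.48
```

```bash
python3 plan.py 557 38.5 61 1.466 24;python3 -c "
from disc import *
q=snap('side','sF')
L=[(circ((556,37),33,5),(0,0,255))]
overlay(q,L,(270,150,380,275),'sB',6)
"
```

```text
t 32.92 pos [556.6  38.6  66.4] yaw 1.466 d [ 0.4 -0.1 -5.4] dyaw 0.0 n 1
[[-0.0, 0.01, 0.18], [0, 0, -0.0]],
```

View pics/sB.png

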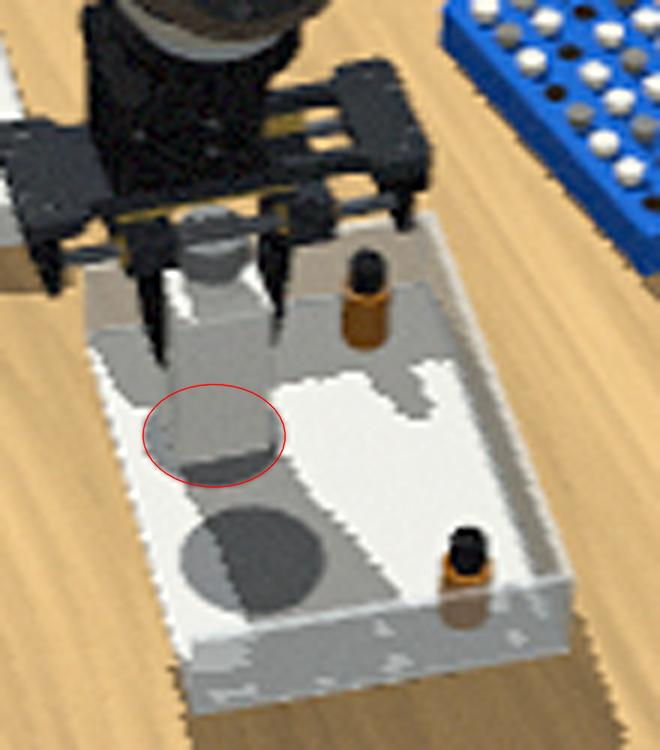

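```bash
python3 -c "
from disc import *
q=env.read_camera('side')
c=(555.6,37.1)
L=[(circ(c,33,5),(0,0,255)),(rect(c,-.105,-23,23,-23,23,10.5),(0,255,0)),(rect(c,-.105,-23,23,-23,23,102.5),(0,255,0)),(circ(c,17,135.5),(255,0,255))]
overlay(q,L,(285,175,330,240),'sB',12)
"
```

```text
(no output)
```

View pics/sB.png

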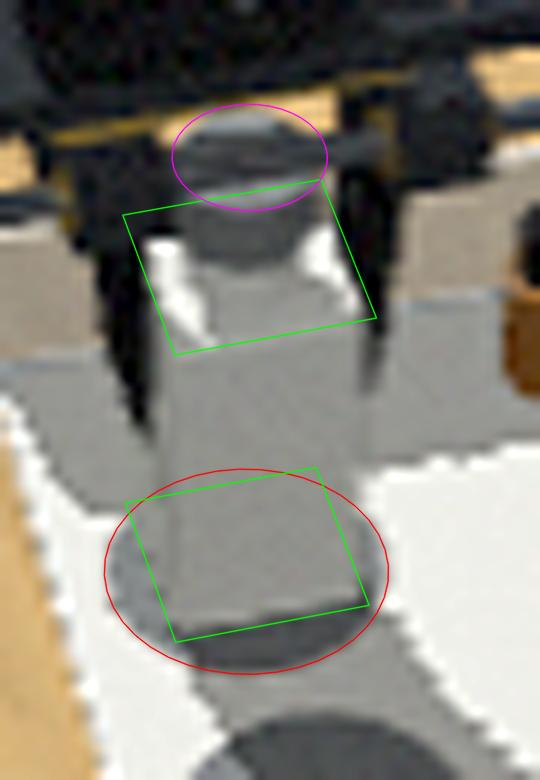

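drive_tool([
  [[-0.02,0,0.12],[0,0,0]],
  [[0,0,0.04],[0,0,0]],
  [[0,0,0],[0,0,0]],
  [[0,0,0],[0,0,0]],
])

```text
t: 33.35
eef_pos: [556.1, 37.9, 60.6]
tcp_rot: [-3.141, -0.0, 1.466]
ft_force: [0.6, 0.8, -2.6]
opening: 0.483
```

drive_tool([
  [[0,0,0.04],[0,0,0]],
  [[0,0,0],[0,0,0]],
  [[0,0,0],[0,0,0]],
])

```text
t: 33.6
eef_pos: [556.3, 37.9, 60.4]
tcp_rot: [3.141, -0.0, 1.466]
ft_force: [-2.1, -0.5, 9.3]
opening: 0.48
```

Contact. Release, lift.

drive_tool([
  [[0,0,0],[0,0,0]],
  [[0,0,0],[0,0,0]],
  [[0,0,0],[0,0,0]],
  [[0,0,0],[0,0,0]],
  [[0,0,0],[0,0,0]],
], jaw=0.6)

```text
t: 34.02
eef_pos: [556.1, 38.0, 59.4]
tcp_rot: [-3.141, -0.0, 1.466]
ft_force: [-0.3, 0.4, 0.0]
opening: 0.765
```

drive_tool([
  [[0,0,-0.4],[0,0,0]],
  [[0,0,-0.8],[0,0,0]],
  [[0,0,-0.9],[0,0,0]],
  [[0,0,-0.9],[0,0,0]],
  [[0,0,-0.7],[0,0,0]],
])

```text
t: 34.43
eef_pos: [556.3, 38.0, 172.4]
tcp_rot: [3.14, -0.0, 1.466]
ft_force: [1.2, -0.2, 0.2]
opening: 0.8
```

drive_tool([
  [[0,0,0],[0,0,0]],
  [[0,0,0],[0,0,0]],
])

```text
t: 34.6
eef_pos: [556.4, 38.0, 171.3]
tcp_rot: [3.139, -0.0, 1.466]
ft_force: [-0.3, 0.2, -0.2]
opening: 0.798
```

```bash
python3 plan.py 414 -363.3 170 1.466 29;python3 -c "
from disc import *
q=env.read_camera('side')
c=(555.6,37.1)
L=[(circ(c,33,5),(0,0,255)),(rect(c,-.105,-23,23,-23,23,5),(0,255,0)),(rect(c,-.105,-23,23,-23,23,97),(0,255,0)),(circ(c,17,130),(255,0,255))]
overlay(q,L,(280,165,350,260),'sB',8)
"
```

```text
t 34.6 pos [556.4  38.  171.3] yaw 1.466 d [-142.4 -401.3   -1.3] dyaw 0.0 n 15
[[-0.92, -0.22, 0.0], [0, 0, -0.0]],[[-0.92, -0.22, 0.0], [0, 0, -0.0]],[[-0.92, -0.22, 0.0], [0, 0, -0.0]],[[-0.92, -0.22, 0.0], [0, 0, -0.0]],[[-0.92, -0.22, 0.0], [0, 0, -0.0]],
[[-0.92, -0.22, 0.0], [0, 0, -0.0]],[[-0.92, -0.22, 0.0], [0, 0, -0.0]],[[-0.92, -0.22, 0.0], [0, 0, -0.0]],[[-0.92, -0.22, 0.0], [0, 0, -0.0]],[[-0.92, -0.22, 0.0], [0, 0, -0.0]],
[[-0.92, -0.22, 0.0], [0, 0, -0.0]],[[-0.92, -0.22, 0.0], [0, 0, -0.0]],[[-0.92, -0.22, 0.0], [0, 0, -0.0]],[[-0.92, -0.22, 0.0], [0, 0, -0.0]],[[-0.92, -0.22, 0.0], [0, 0, -0.0]],
```

View pics/sB.png

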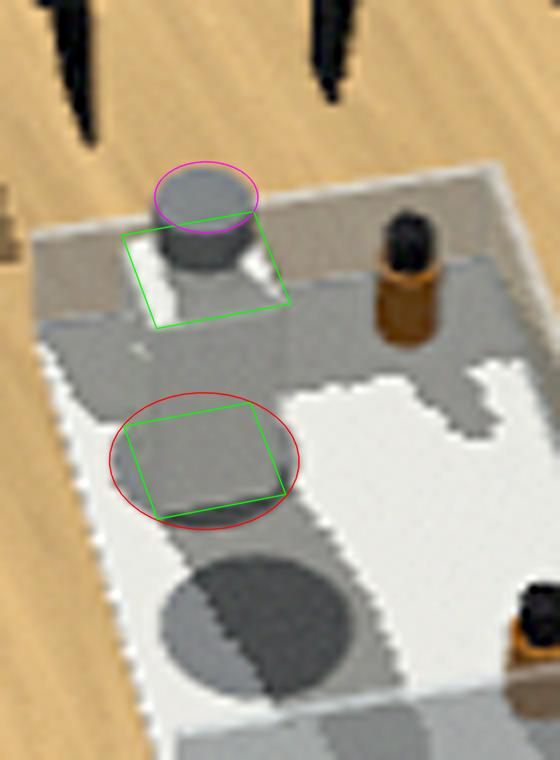

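drive_tool([
  [[-0.92,-0.22,0],[0,0,0]],
  [[-0.92,-0.22,0],[0,0,0]],
  [[-0.92,-0.22,0],[0,0,0]],
  [[-0.92,-0.22,0],[0,0,0]],
  [[-0.92,-0.22,0],[0,0,0]],
])

```text
t: 35.07
eef_pos: [507.7, -96.7, 169.1]
tcp_rot: [-3.139, -0.001, 1.466]
ft_force: [-0.1, -1.2, -0.4]
opening: 0.797
```

drive_tool([
  [[-0.92,-0.22,0],[0,0,0]],
  [[-0.92,-0.22,0],[0,0,0]],
  [[-0.92,-0.22,0],[0,0,0]],
  [[-0.92,-0.22,0],[0,0,0]],
  [[-0.92,-0.22,0],[0,0,0]],
])

```text
t: 35.48
eef_pos: [460.5, -230.5, 169.1]
tcp_rot: [-3.14, -0.001, 1.466]
ft_force: [0.3, 0.2, 0.3]
opening: 0.804
```

drive_tool([
  [[-0.92,-0.22,0],[0,0,0]],
  [[-0.92,-0.22,0],[0,0,0]],
  [[-0.92,-0.22,0],[0,0,0]],
  [[-0.92,-0.22,0],[0,0,0]],
  [[-0.92,-0.22,0],[0,0,0]],
])

```text
t: 35.9
eef_pos: [413.2, -364.3, 169.0]
tcp_rot: [-3.14, -0.002, 1.466]
ft_force: [0.7, 0.4, -0.2]
opening: 0.8
```

drive_tool([
  [[0,0,0.4],[0,0,0]],
  [[0,0,0],[0,0,0]],
  [[0,0,0],[0,0,0]],
  [[0,0,0],[0,0,0]],
])

```text
t: 36.23
eef_pos: [414.3, -362.6, 158.0]
tcp_rot: [-3.141, -0.001, 1.466]
ft_force: [-0.9, 0.1, -0.1]
opening: 0.801
```

```bash
python3 plan.py 414 -363.3 60 1.466 24; python3 -c "
from disc import *
q=env.read_camera('side')
cv2.imwrite('pics/m8.png',cv2.resize(q['pixels'][220:420,220:400],None,fx=3,fy=3))"
```

```text
t 36.23 pos [ 414.3 -362.6  158. ] yaw 1.466 d [ -0.3  -0.7 -98. ] dyaw -0.0 n 5
[[-0.0, -0.0, 0.65], [0, 0, 0.0]],[[-0.0, -0.0, 0.65], [0, 0, 0.0]],[[-0.0, -0.0, 0.65], [0, 0, 0.0]],[[-0.0, -0.0, 0.65], [0, 0, 0.0]],[[-0.0, -0.0, 0.65], [0, 0, 0.0]],
```

View pics/m8.png

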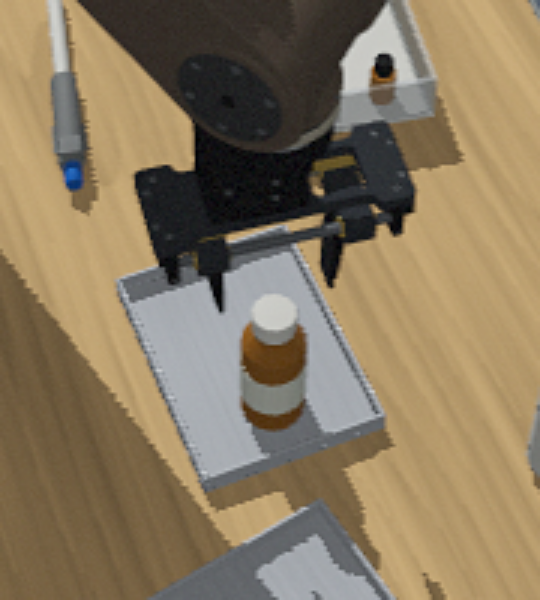

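drive_tool([
  [[0,0,0.6],[0,0,0]],
  [[0,0,0.8],[0,0,0]],
  [[0,0,0.8],[0,0,0]],
  [[0,0,0.5],[0,0,0]],
  [[0,0,0],[0,0,0]],
])

```text
t: 36.7
eef_pos: [413.8, -361.8, 75.2]
tcp_rot: [-3.139, -0.003, 1.467]
ft_force: [-0.6, -0.1, 0.0]
opening: 0.798
```

drive_tool([
  [[0,0,0],[0,0,0]],
  [[0,0,0],[0,0,0]],
  [[0,0,0],[0,0,0]],
])

```text
t: 36.95
eef_pos: [414.9, -363.6, 78.8]
tcp_rot: [3.14, 0.001, 1.466]
ft_force: [0.2, 0.2, 0.3]
opening: 0.804
```

drive_tool([
  [[0,-0.02,0.4],[0,0,0]],
  [[0,0,0.2],[0,0,0]],
  [[0,0,0],[0,0,0]],
  [[0,0,0],[0,0,0]],
])

```text
t: 37.28
eef_pos: [413.7, -363.3, 59.8]
tcp_rot: [3.142, -0.0, 1.466]
ft_force: [0.6, -0.3, -0.1]
opening: 0.802
```

drive_tool([
  [[0,0,0],[0,0,0]],
  [[0,0,0],[0,0,0]],
  [[0,0,0],[0,0,0]],
  [[0,0,0],[0,0,0]],
  [[0,0,0],[0,0,0]],
], jaw=-0.05)

```text
t: 37.7
eef_pos: [413.9, -363.5, 59.7]
tcp_rot: [3.141, 0.0, 1.466]
ft_force: [0.3, 0.3, -0.2]
opening: 0.52
```

drive_tool([
  [[0,0,0],[0,0,0]],
  [[0,0,0],[0,0,0]],
  [[0,0,0],[0,0,0]],
  [[0,0,0],[0,0,0]],
  [[0,0,0],[0,0,0]],
], jaw=-1)

```text
t: 38.12
eef_pos: [413.8, -363.4, 59.6]
tcp_rot: [3.141, 0.0, 1.466]
ft_force: [2.3, -0.1, 3.8]
opening: 0.523
```

drive_tool([
  [[0,0,-0.3],[0,0,0]],
  [[0,0,-0.8],[0,0,0]],
  [[0,0,-0.9],[0,0,0]],
  [[0,0,-0.9],[0,0,0]],
  [[0,0,-0.9],[0,0,0]],
])

```text
t: 38.53
eef_pos: [413.1, -362.8, 174.8]
tcp_rot: [-3.14, -0.001, 1.466]
ft_force: [0.8, -0.2, -2.8]
opening: 0.522
```

drive_tool([
  [[0,0,-0.5],[0,0,0]],
  [[0,0,0],[0,0,0]],
])

```text
t: 38.7
eef_pos: [414.2, -363.9, 191.8]
tcp_rot: [3.138, 0.003, 1.466]
ft_force: [-0.5, -0.6, -2.3]
opening: 0.522
```

```bash
python3 plan.py 545 -41 190 1.466 24
```

```text
t 38.7 pos [ 414.2 -363.9  191.8] yaw 1.466 d [130.8 322.9  -1.8] dyaw 0.0 n 15
[[0.74, 0.21, 0.0], [0, 0, -0.0]],[[0.74, 0.21, 0.0], [0, 0, -0.0]],[[0.74, 0.21, 0.0], [0, 0, -0.0]],[[0.74, 0.21, 0.0], [0, 0, -0.0]],[[0.74, 0.21, 0.0], [0, 0, -0.0]],
[[0.74, 0.21, 0.0], [0, 0, -0.0]],[[0.74, 0.21, 0.0], [0, 0, -0.0]],[[0.74, 0.21, 0.0], [0, 0, -0.0]],[[0.74, 0.21, 0.0], [0, 0, -0.0]],[[0.74, 0.21, 0.0], [0, 0, -0.0]],
[[0.74, 0.21, 0.0], [0, 0, -0.0]],[[0.74, 0.21, 0.0], [0, 0, -0.0]],[[0.74, 0.21, 0.0], [0, 0, -0.0]],[[0.74, 0.21, 0.0], [0, 0, -0.0]],[[0.74, 0.21, 0.0], [0, 0, -0.0]],
```

drive_tool([
  [[0.4,0.11,0],[0,0,0]],
  [[0.74,0.21,0],[0,0,0]],
  [[0.74,0.21,0],[0,0,0]],
  [[0.74,0.21,0],[0,0,0]],
  [[0.74,0.21,0],[0,0,0]],
])

```text
t: 39.12
eef_pos: [452.2, -264.0, 186.8]
tcp_rot: [-3.139, -0.002, 1.466]
ft_force: [0.1, -0.2, -2.2]
opening: 0.521
```

drive_tool([
  [[0.74,0.21,0],[0,0,0]],
  [[0.74,0.21,0],[0,0,0]],
  [[0.74,0.21,0],[0,0,0]],
  [[0.74,0.21,0],[0,0,0]],
  [[0.74,0.21,0],[0,0,0]],
])

```text
t: 39.53
eef_pos: [494.9, -156.9, 186.8]
tcp_rot: [-3.138, -0.001, 1.466]
ft_force: [-0.0, 0.7, -3.0]
opening: 0.516
```

drive_tool([
  [[0.74,0.21,0],[0,0,0]],
  [[0.74,0.21,0],[0,0,0]],
  [[0.74,0.21,0],[0,0,0]],
  [[0.74,0.21,0],[0,0,0]],
  [[0.4,0.11,0],[0,0,0]],
])

```text
t: 39.95
eef_pos: [534.1, -59.1, 186.9]
tcp_rot: [-3.139, -0.001, 1.467]
ft_force: [-0.3, -0.8, -2.1]
opening: 0.52
```

drive_tool([
  [[0.25,0.07,0.2],[0,0,0]],
  [[0.1,0.02,0],[0,0,0]],
  [[0,0,0],[0,0,0]],
  [[0,0,0],[0,0,0]],
])

```text
t: 40.28
eef_pos: [537.9, -52.1, 182.1]
tcp_rot: [-3.141, 0.0, 1.465]
ft_force: [0.5, -0.4, -3.4]
opening: 0.525
```

```bash
python3 plan.py 545 -41 61 1.466 24
```

```text
t 40.28 pos [537.9 -52.1 182.1] yaw 1.465 d [   7.1   11.1 -121.1] dyaw 0.001 n 6
[[0.07, 0.03, 0.67], [0, 0, -0.0]],[[0.07, 0.03, 0.67], [0, 0, -0.0]],[[0.07, 0.03, 0.67], [0, 0, -0.0]],[[0.07, 0.03, 0.67], [0, 0, -0.0]],[[0.07, 0.03, 0.67], [0, 0, -0.0]],
[[0.07, 0.03, 0.67], [0, 0, -0.0]],
```

drive_tool([
  [[0.4,0.2,0.4],[0,0,0]],
  [[0,0,0.8],[0,0,0]],
  [[0,0,0.8],[0,0,0]],
  [[0,0,0.5],[0,0,0]],
  [[0,0,0],[0,0,0]],
])

```text
t: 40.7
eef_pos: [544.1, -40.2, 104.3]
tcp_rot: [-3.137, -0.001, 1.465]
ft_force: [-0.5, 0.8, -2.8]
opening: 0.521
```

drive_tool([
  [[0,0,0],[0,0,0]],
  [[0,0,0],[0,0,0]],
  [[0,0,0],[0,0,0]],
])

```text
t: 40.95
eef_pos: [546.1, -40.5, 108.6]
tcp_rot: [3.14, 0.0, 1.465]
ft_force: [0.5, 0.1, -3.3]
opening: 0.524
```

```bash
python3 plan.py 544.7 -41.3 67 1.466 24
```

```text
t 40.95 pos [546.1 -40.5 108.6] yaw 1.465 d [ -1.4  -0.8 -41.6] dyaw 0.001 n 2
[[-0.02, -0.02, 0.69], [0, 0, -0.0]],[[-0.02, -0.02, 0.69], [0, 0, -0.0]],
```

drive_tool([
  [[-0.03,-0.04,0.5],[0,0,0]],
  [[0,0,0.5],[0,0,0]],
  [[0,0,0.3],[0,0,0]],
  [[0,0,0],[0,0,0]],
  [[0,0,0],[0,0,0]],
])

```text
t: 41.37
eef_pos: [544.4, -41.1, 68.9]
tcp_rot: [3.141, -0.0, 1.466]
ft_force: [0.9, -0.2, -3.2]
opening: 0.521
```

drive_tool([
  [[0,0,0],[0,0,0]],
  [[0,0,0],[0,0,0]],
])

```text
t: 41.53
eef_pos: [544.6, -41.1, 69.4]
tcp_rot: [3.14, 0.0, 1.466]
ft_force: [0.2, -0.4, -3.0]
opening: 0.527
```

```bash
python3 -c "
from disc import *
s=env.state(); print(s['eef_pos'])
q=env.read_camera('side'); h=s['eef_pos'][2]-55.6
c=(544,-42)
L=[(circ(c,33,5),(0,0,255)),(circ(c,25,h),(0,255,0)),(circ(c,25,h+88),(0,255,0))]
overlay(q,L,(285,185,340,255),'sB',11)
"
```

```text
[544.64131015 -41.07958554  69.38442817]
```

View pics/sB.png

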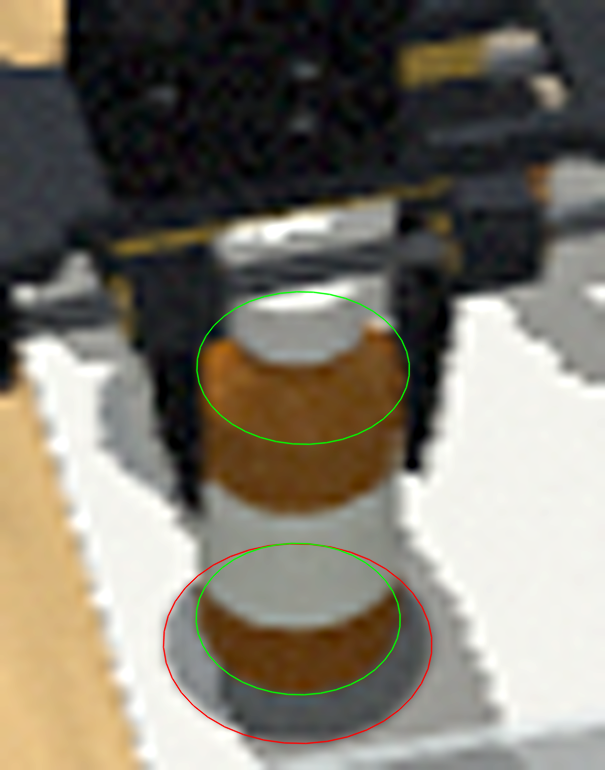

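drive_tool([
  [[0,0,0.15],[0,0,0]],
  [[0,0,0.1],[0,0,0]],
  [[0,0,0.03],[0,0,0]],
  [[0,0,0],[0,0,0]],
  [[0,0,0],[0,0,0]],
])

```text
t: 42.0
eef_pos: [544.5, -41.1, 60.5]
tcp_rot: [3.141, -0.0, 1.466]
ft_force: [0.3, 0.2, 5.3]
opening: 0.521
```

drive_tool([
  [[0,0,0.03],[0,0,0]],
  [[0,0,0],[0,0,0]],
  [[0,0,0],[0,0,0]],
])

```text
t: 42.25
eef_pos: [544.9, -41.2, 60.2]
tcp_rot: [3.14, 0.0, 1.466]
ft_force: [-0.3, 0.8, 11.3]
opening: 0.52
```

drive_tool([
  [[0,0,0],[0,0,0]],
  [[0,0,0],[0,0,0]],
  [[0,0,0],[0,0,0]],
  [[0,0,0],[0,0,0]],
  [[0,0,0],[0,0,0]],
], jaw=0.6)

```text
t: 42.67
eef_pos: [544.1, -41.0, 59.0]
tcp_rot: [-3.141, -0.0, 1.466]
ft_force: [0.6, 0.8, 0.1]
opening: 0.785
```

drive_tool([
  [[0,0,-0.4],[0,0,0]],
  [[0,0,-0.8],[0,0,0]],
  [[0,0,-0.9],[0,0,0]],
  [[0,0,-0.9],[0,0,0]],
  [[0,0,-0.9],[0,0,0]],
])

```text
t: 43.08
eef_pos: [543.9, -41.0, 177.3]
tcp_rot: [-3.141, -0.0, 1.466]
ft_force: [0.0, -0.3, 0.8]
opening: 0.8
```

drive_tool([
  [[-0.8,-0.3,-0.2],[0,0,0]],
  [[-0.8,-0.3,0],[0,0,0]],
  [[-0.8,-0.3,0],[0,0,0]],
  [[-0.8,-0.3,0],[0,0,0]],
  [[-0.8,-0.3,0],[0,0,0]],
])

```text
t: 43.5
eef_pos: [486.1, -156.5, 182.3]
tcp_rot: [3.141, -0.0, 1.466]
ft_force: [1.1, -0.4, 0.6]
opening: 0.803
```

drive_tool([
  [[-0.8,-0.3,0],[0,0,0]],
  [[-0.8,-0.3,0],[0,0,0]],
  [[-0.8,-0.3,0],[0,0,0]],
  [[-0.8,-0.3,0],[0,0,0]],
  [[-0.8,-0.3,0],[0,0,0]],
])

```text
t: 43.92
eef_pos: [428.8, -271.3, 182.1]
tcp_rot: [-3.142, -0.0, 1.466]
ft_force: [0.1, -0.1, -0.1]
opening: 0.797
```

drive_tool([
  [[-0.5,0,0],[0,0,0]],
  [[0,0,0],[0,0,0]],
  [[0,0,0],[0,0,0]],
  [[0,0,0],[0,0,0]],
])

```text
t: 44.25
eef_pos: [428.3, -284.4, 182.1]
tcp_rot: [-3.141, -0.001, 1.466]
ft_force: [0.0, 0.8, -0.1]
opening: 0.797
```

```bash
python3 -c "
from disc import *
p=env.read_camera('top');q=env.read_camera('side')
for im,cs,cr,b,n in((p,(558.5,37.8),(546.6,-41.4),(80,155,330,330),'tE'),(q,(555.6,37.1),(544,-42),(200,120,380,270),'sE')):
  L=[]
  for c in(cs,cr): L+=[(circ(c,33,5),(0,0,255)),(circ(c,17,130),(255,0,255))]
  L+=[(circ(cr,25,5),(0,255,0)),(rect(cs,-.105,-23,23,-23,23,5),(0,255,0))]
  overlay(im,L,b,n,3 if n=='tE' else 4)
"
```

```text
(no output)
```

View pics/tE.png

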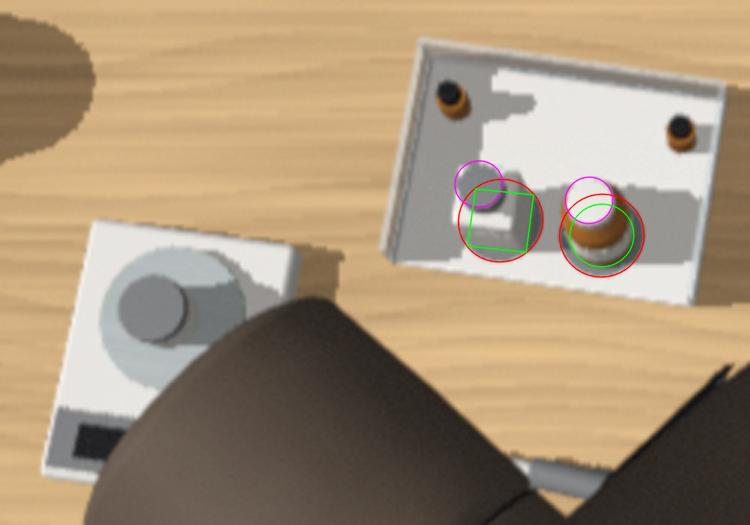

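View pics/sE.png

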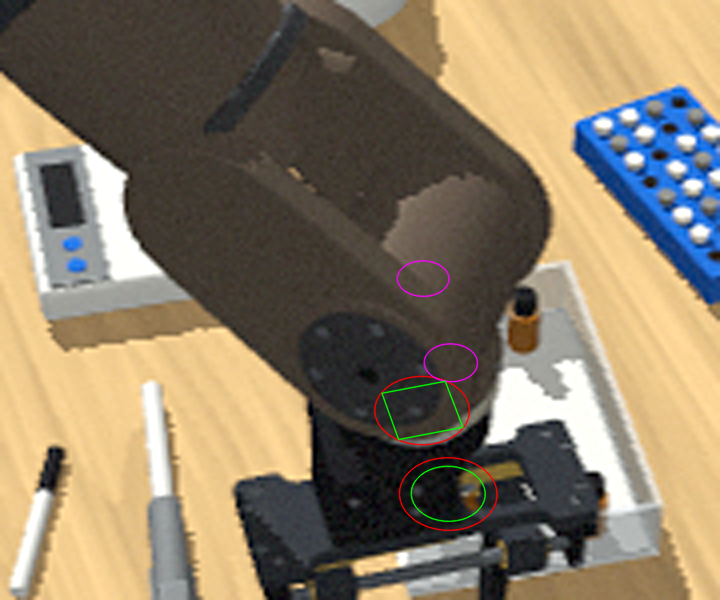

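```bash
python3 -c "
from disc import *
p=env.read_camera('top')
L=[]
for c in((558.5,37.8),(546.6,-41.4)): L+=[(circ(c,33,5),(0,0,255)),(circ(c,17,130),(255,0,255))]
L+=[(circ((546.6,-41.4),25,5),(0,255,0)),(rect((558.5,37.8),-.105,-23,23,-23,23,5),(0,255,0)),(rect((558.5,37.8),-.105,-23,23,-23,23,97),(0,255,0))]
overlay(p,L,(220,195,310,255),'tE',8)
"
```

```text
(no output)
```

View pics/tE.png

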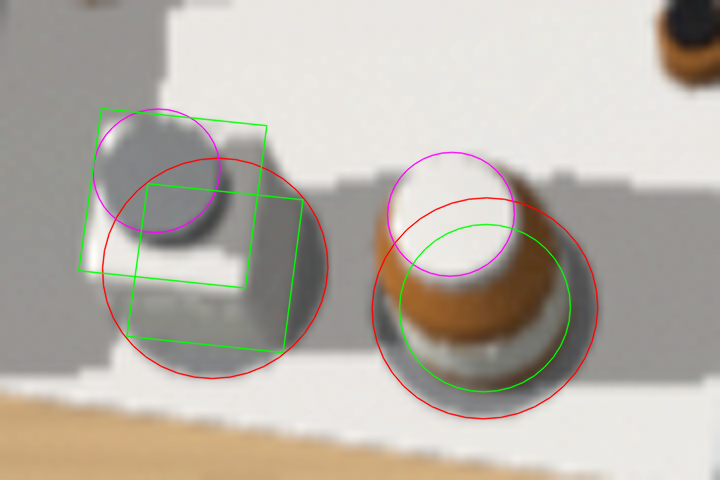

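```bash
python3 -c "
from h import *
print(env.job_done(), env.state()['t'])"
```

```text
the job is handed in; nothing more can be done
the job is handed in; nothing more can be done
```

The job is done and handed in at about t = 44 s of the 136 s allowed. In order:

1. I stood the round bottle and then the square bottle in the tray nearest the robot.
2. I set the jar on the balance pan.
3. I put the square bottle and then the round one back on their own discs.

**What the last checks showed:**
- **Bottles:** both stand upright. The side view showed them within about 1 mm of their disc centres, for the round bottle just before set-down. The final top view put them up to 1.5 mm off in x.
- **Jar:** it is upright and centred on the pan within about 1–2 mm. I checked this in both views right after placing it. The arm partly hid the pan in the last pictures.
- **Vials:** both stand where they were in the last pictures.
- **Robot:** the gripper was empty and clear of everything at hand-in. The force readings stayed around 11 N or less.

**What disagreed:** the two cameras differed by about 3 mm in x on where the discs are. I steered between the two readings and judged each placing within a single picture. The job gives no verdict, so I have none to report.

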